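Load the reference block and key in the gauge check

ROBOT

A 6-joint arm with a two-finger parallel gripper is mounted at the origin on a cart in front of the work surface, level with it; the furniture and walls round the work are solid. World frame = base frame: x ahead of the robot, y to its left, z up, the work surface at z = 0. Lengths are in m, angles in rad, forces in N, time in s.
With the tool pointing down it reaches from about 0.4 to 0.825 m from the base axis. Payload 7 kg.
Tool frame: the origin (TCP) lies at the very end of the fingers, on their centre line; the grasp point (between the pads) lies 19 mm behind it; z points along the fingers, y is the direction in which the jaws open and shut (so a half turn about z gives the same grasp; the last joint's range is limited). The gripper opens to 88 mm and grips with 3 to 60 N. Pads are 19 mm wide; open, the fingers measure 130 mm over their backs; the gripper's body (78 mm by 193 mm) begins 47 mm behind the grasp point.
Start: joints at [1.515, 0.359, 0.012, 0, -1.224, -0.288], TCP at [0.228, 0.635, 0.227] pointing down, gripper open.
Joint ranges: [-3.07, 3.07], [-1.43, 2.12], [-1.02, 1.25], [-3.03, 1.67], [-3.05, -0], [-3.03, 3.03]. Speed limits (rad/s): [2.39, 2.39, 3.01, 3.14, 3.14, 3.14].

INTERFACE

Orientations are given as [roll, pitch, yaw] about the fixed x, y, z axes, in that order (R = Rz(yaw) Ry(pitch) Rx(roll)).
In Python, from bench import manip, eyes, finder gives the robot as it stands.
- The arm moves only by the shell command python3 -m inch 'ROWS'. ROWS is JSON, one flat list of numbers, 5 for each row, row after row: the finger opening in mm, from 0 to 87.6, then the shift along the tool's x, y, z in units of 30 mm (1.0 is 30 mm), then the turn about the tool's z in units of 6 degrees (1.0 is 6 degrees). In form: [gripper, dx, dy, dz, yaw, gripper, dx, dy, dz, yaw, ...]. A call has 1 to 8 rows; each row shifts and turns the pose as measured when the row begins, along the tool's axes as they then stand; what a row does not reach is not made up. A row lasts 1/8 s, in which the tool goes at most 62.5 mm and 10.7 degrees, less where a joint would pass 70% of its speed; a pose out of reach is approached as far as the arm can. A call is refused whole if a number of a shift passes 1 or a number of a turn 1, either way. A call with a gripper value outside its range is refused whole. The fingers move at their own pace and stop on an object; the grip force is fixed at half the most. Time passes only in rows, so rows that do not move let the fingers close. It gives the time, the measured TCP pose, the force and the opening at its end, in the units of the state.
- manip.get_state(): the state, without advancing time (a new reading comes with each control period).
- eyes.read_camera(name): name is "side" or "top"; returns a dict with "color" (480x640x3 uint8, blue, green, red), "fx", "fy", "cx", "cy" (pixels), "dist" ([k1, k2, p1, p2, k3] as OpenCV has them; the pictures are not rectified), "rvec" (rotation vector, rad) and "tvec" (3), from world to camera coordinates, as OpenCV has them. Camera axes: x right, y down, z forward; pixel columns grow to the right and rows downward; lengths in m; the calibration is good to about 2 mm. A picture is of the moment at which its call begins. There is no depth.
- manip.finish_job(): hands the job in, once; it reports no verdict.
Trained networks look in the newest picture that a camera, given by its name, has taken for a name from the list of things; names that differ only in an ending like _2 or _b are one class to them, and where a whole thing is asked for, a point or a joint stands for the part that bears it (a point fixed in the world has none). Each returns a list of dicts, best first, with "confidence" (0 to 1); they miss things now and then, are a little off and sometimes report something else, mostly with a low value. They report only what shows in the picture. A call takes as long as a camera call. They do not tell look-alikes from the thing itself.
- finder.search_frame(name, camera): "location" ([x, y, z] in m, in the coordinates of the camera as it stood for that picture, good to about 4 mm: the middle of the surface that is visible of it).
- finder.landmark_of(name, camera): "location" ([x, y, z] in m, in the coordinates of the camera as it stood for that picture, good to about 4 mm: a listed point, or the origin of a listed thing).
The state is a dict: "time": time; "qpos": joint angles; "joint_vel": joint speeds; "tau": joint torques, N m; "tool_pos": TCP position; "eef_rot": TCP orientation; "force": force on the tool from outside, world axes, zero at the start; "moment": the same for the moment, N m; "finger_gap": finger opening in m.
Only numpy, scipy, OpenCV 4.12 (cv2) and the standard library are available. Lean on these libraries where they do the work, as an engineer would, in place of code of your own. Each camera call takes 0.05 s, during which the arm holds its last target.

TASK

Take the reference block out of its black holder and stand it on the black sensing plate of the check gauge, between the two metal end stops, without dropping it; the holder clasps its long sides and the stops shut off its ends, so put it down on the worktop on the way and take it again across the other pair of faces. With the block let go in place, pull the blue knob of the gauge up to its stop and let it spring back, then press the white key, the yellow key and the green key fully down, in that order and one at a time. Leave the block standing there and do not disturb the jar, the oil bottle or the tally counter.

Things in the scene. Friction and masses are not known exactly. Their poses are not given: they have to be found in the camera images.
- gauge: check gauge, fixed: light grey case 160 (x) x 190 (y) mm with a white top at 36 mm above the worktop. Origin: centre of its underside; x points away from its front, y to its left, z up. The three keys stand in a row along y at x = -45 mm (y = -55, 0, +55 mm; which colour stands where varies); behind them are the sensing plate (x = 30, y = 42 mm) and the blue knob (x = 30, y = -55 mm)
- gauge_nest (a point): centre of the black sensing plate's upper face, 40 mm above the worktop; axes as the gauge. The plate is 60 (x) x 64 (y) mm. The two aluminium end stops stand along y at either end, 64 mm apart inside, each 34 mm wide (x), 8 mm thick and 48 mm higher than the plate, with a foot 10 mm thick; the sides towards +x and -x are open
- ref_block: loose reference block, bare aluminium with a blue band near the top and two dark bores in its top face; 32 (x) x 58 (y) x 40 (z) mm, 0.16 kg. Origin: centre of its underside. It starts upright in the holder and has to stand on the plate with its y along the gauge's y (either way round)
- holder: fixed black block holder. Origin: centre of its underside on the worktop; the block's underside rests 6 mm higher on its foot (64 (x) x 50 (y) mm). Two cheeks 7 mm thick, 46 mm long (y), 36 mm apart inside, reach to 46 mm, level with the top of the block, and cover its long sides (x); its two ends (y) stand 6 mm out past the cheeks, 4 mm past the foot, and are free
- reset_knob (a joint): travel of the sprung blue knob, m: 0 = down (rest), 0.012 = pulled straight up to its stop; 2 N to start, 8 N at the stop
- knob_grip (a point): centre of the blue knob's cylindrical rim, a round head 25 mm in diameter; at rest 59 mm above the worktop; the grippable rim reaches from 7 mm below to 7 mm above this point, the head's top is 10 mm above it; moves with the knob
- key_white_top (a point): centre of the top of the white round key, 24 mm in diameter, in a black collar 40 mm in diameter; at rest 58 mm above the worktop; moves with the key
- key_white (a joint): travel of the white spring key, m: 0 = up, 0.006 = fully down (about 5 N)
- key_yellow_top (a point): centre of the top of the yellow round key, 24 mm in diameter, in a black collar 40 mm in diameter; at rest 58 mm above the worktop; moves with the key
- key_yellow (a joint): travel of the yellow spring key, m: 0 = up, 0.006 = fully down (about 5 N)
- key_green_top (a point): centre of the top of the green round key, 24 mm in diameter, in a black collar 40 mm in diameter; at rest 58 mm above the worktop; moves with the key
- key_green (a joint): travel of the green spring key, m: 0 = up, 0.006 = fully down (about 5 N)
- rack_corner (a point): obstacle, fixed: foot of the nearest upright corner of the grey sheet-metal tray rack, whose walls reach 0.32 m high; from this point its front edge runs to world (0.70, 0.09) and its side wall to (0.67, -0.37). The clear way from the holder to the gauge passes nearer the robot than this, or above it
- clamp_end (a point): obstacle, fixed: outer end of the red handle of the clamp fixture, a bar up to 0.16 m high that runs from here back to the left; the fixture is lower elsewhere
- free_spot (a point): middle of a free patch of worktop, about 90 mm across, good for putting the block down
- sample_jar_3: bystander: red jar with blue lid, 54 mm in diameter, 67 mm high; origin: centre of its underside
- oil_bottle: bystander: small white bottle with a red pointed cap, 38 mm in diameter, 118 mm high; origin: centre of its underside
- tally: bystander: round grey tally counter with a small black side knob, about 50 mm in diameter, 23 mm high; origin: centre of its underside
There are look-alikes about, which are no part of the job. Leave any purple look-alike of the ref_block alone.

How it is judged:
By the outcome, as a careful person would: the job done as asked, in the order asked, and still so for the second after the job is handed in, with the robot touching nothing.
It also fails if it takes over 69 s, if anything falls off the work surface, if the arm or the gripper's body presses on something with over 40 N, if the wrist force passes 120 N, or if a joint passes its speed limit or range.

## Working session

There is one attempt and no reset: what is moved stays moved. The work goes in short steps, Python scripts to look and compute and a shell command to move; the robot and the scene stay as the last step left them, time stands still between calls to the robot, and variables do not carry over. Pictures are saved under pics/ and viewed, and the job is handed in when it is done.

```bash
ls; mkdir -p pics
cat > h.py <<'E'
import numpy as np, cv2
from bench import manip, eyes, finder
def snap(cam,fn=None):
    c=eyes.read_camera(cam)
    if fn: cv2.imwrite('pics/'+fn,c['color'])
    return c
def RT(c):
    R=cv2.Rodrigues(np.array(c['rvec'],float))[0]; return R,np.array(c['tvec'],float).ravel()
def K(c): return np.array([[c['fx'],0,c['cx']],[0,c['fy'],c['cy']],[0,0,1.]])
def toworld(c,p):
    R,t=RT(c); return R.T@(np.array(p)-t)
def proj(c,P):
    return cv2.projectPoints(np.array(P,float).reshape(-1,3),np.array(c['rvec'],float),np.array(c['tvec'],float),K(c),np.array(c['dist'],float))[0].reshape(-1,2)
def ray(c,uv):
    R,t=RT(c); n=cv2.undistortPoints(np.array(uv,float).reshape(-1,1,2),K(c),np.array(c['dist'],float)).reshape(-1,2)
    d=np.c_[n,np.ones(len(n))]@R; return -R.T@t,d/np.linalg.norm(d,axis=1)[:,None]
def atz(c,uv,z):
    o,d=ray(c,uv); return o+d*((z-o[2])/d[:,2])[:,None]
def tri(c1,u1,c2,u2):
    o1,d1=ray(c1,u1);o2,d2=ray(c2,u2);out=[]
    for a,b in zip(d1,d2):
        A=np.c_[a,-b]; s=np.linalg.lstsq(A,o2-o1,rcond=None)[0]
        p,q=o1+s[0]*a,o2+s[1]*b; out.append(np.r_[(p+q)/2,np.linalg.norm(p-q)])
    return np.array(out)
E
python3 - <<'E'
from h import *
np.set_printoptions(precision=4,suppress=True)
print(manip.get_state())
names="gauge gauge_nest ref_block holder knob_grip key_white_top key_yellow_top key_green_top rack_corner clamp_end free_spot sample_jar_3 oil_bottle tally".split()
for cam in('side','top'):
    c=snap(cam,cam+'0.png'); R,t=RT(c); print(cam,-R.T@t,c['fx'])
    for n in names:
        for r in finder.landmark_of(n,cam):
            w=toworld(c,r['location']); print(n,round(r['confidence'],2),w,proj(c,w)[0].round())
E
```

```text
pics
{'time': 0.0, 'qpos': array([ 1.5151,  0.3594,  0.011 , -0.0004, -1.2241, -0.2881]), 'joint_vel': array([ 0.0015,  0.0025, -0.0005,  0.0017,  0.0006,  0.0006]), 'tau': array([  0.0001, -58.271 ,  29.3079,   6.9978,   0.0072,  -0.0002]), 'tool_pos': array([0.2274, 0.635 , 0.2256]), 'eef_rot': array([ 3.14  , -0.0001, -0.3439]), 'force': array([ 0.1884, -0.447 , -0.1128]), 'moment': array([-0.0059, -0.0103,  0.0017]), 'finger_gap': 0.08748834536083175}
side [ 0.0189 -1.1454  0.7541] 508.4836354678871
gauge 0.73 [ 0.6301 -0.4609  0.0022] [447. 351.]
gauge 0.57 [0.5693 0.2755 0.003 ] [304. 218.]
gauge 0.2 [ 0.5712 -0.3756  0.0028] [405. 335.]
gauge_nest 0.57 [0.5794 0.3276 0.0411] [301. 201.]
gauge_nest 0.24 [0.5721 0.2778 0.0016] [304. 218.]
ref_block 0.73 [ 0.3991 -0.2649  0.0084] [319. 322.]
ref_block 0.44 [ 0.4222 -0.1047  0.1211] [304. 247.]
ref_block 0.43 [ 0.308  -0.145   0.0029] [267. 304.]
holder 0.67 [ 0.3964 -0.2657 -0.0056] [318. 327.]
knob_grip 0.5 [0.6249 0.2419 0.0645] [324. 203.]
key_white_top 0.62 [0.5342 0.26   0.0628] [296. 205.]
key_white_top 0.57 [0.5669 0.2726 
[... 940 characters left out ...]
[456. 182.]
holder 0.7 [ 0.3995 -0.2676  0.0027] [395. 255.]
knob_grip 0.55 [0.5048 0.3044 0.0578] [202. 215.]
knob_grip 0.38 [0.6271 0.2412 0.0619] [225. 175.]
key_white_top 0.59 [0.5296 0.253  0.0559] [220. 207.]
key_yellow_top 0.41 [ 0.4983 -0.2642 -0.005 ] [393. 223.]
key_yellow_top 0.38 [0.5099 0.3031 0.0578] [203. 214.]
key_green_top 0.38 [0.5584 0.206  0.0545] [237. 198.]
rack_corner 0.67 [ 0.4976 -0.2637 -0.0004] [393. 223.]
clamp_end 0.75 [ 0.4202 -0.1137  0.1175] [346. 242.]
free_spot 0.96 [ 0.4396 -0.4077 -0.0006] [442. 242.]
sample_jar_3 0.55 [ 0.5769 -0.3875 -0.0031] [433. 198.]
oil_bottle 0.77 [ 0.6258 -0.4632 -0.0031] [457. 183.]
tally 0.6 [ 0.6514  0.1182 -0.0076] [270. 174.]
```

Run:
```python
import cv2,numpy as np
t=cv2.imread('pics/top0.png');s=cv2.imread('pics/side0.png')
def cr(im,x0,y0,x1,y1,k,n): cv2.imwrite('pics/'+n,cv2.resize(im[y0:y1,x0:x1],None,fx=k,fy=k,interpolation=cv2.INTER_CUBIC))
cr(t,330,160,480,310,4,'t_h.png'); cr(t,170,140,300,240,6,'t_g.png')
cr(s,240,220,460,370,3.6,'s_h.png'); cr(s,250,160,380,250,6,'s_g.png')
```

```text
(no output)
```

View pics/top0.png

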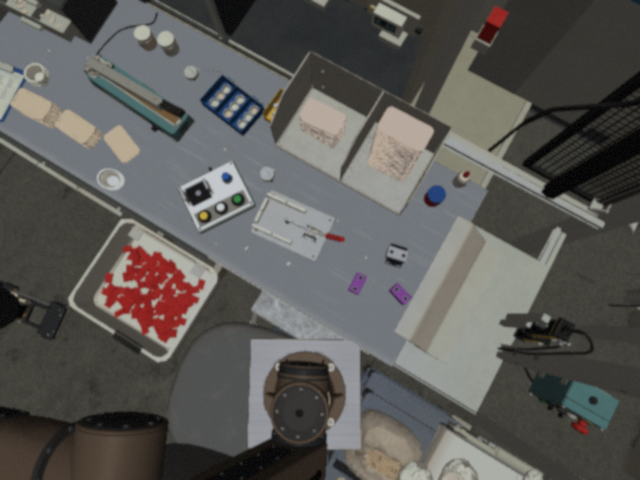

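View pics/side0.png

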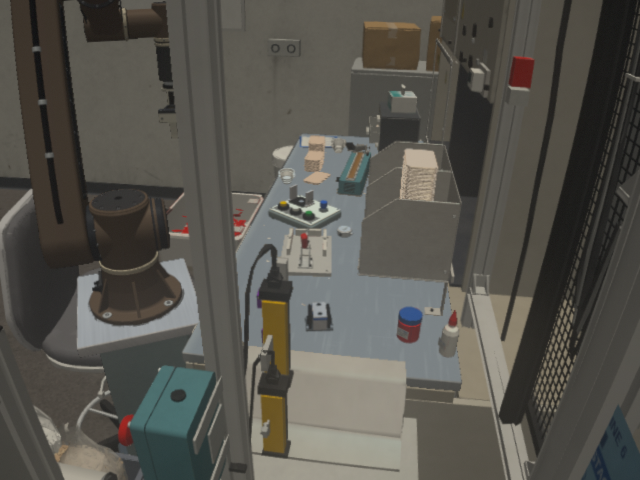

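View pics/t_h.png

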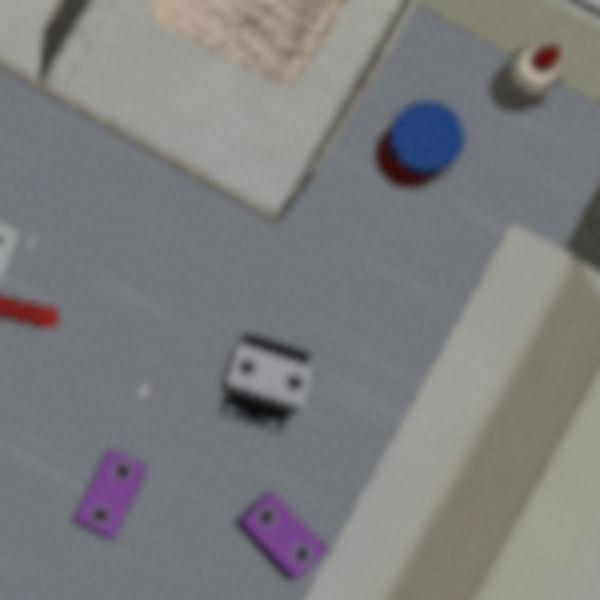

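View pics/s_h.png

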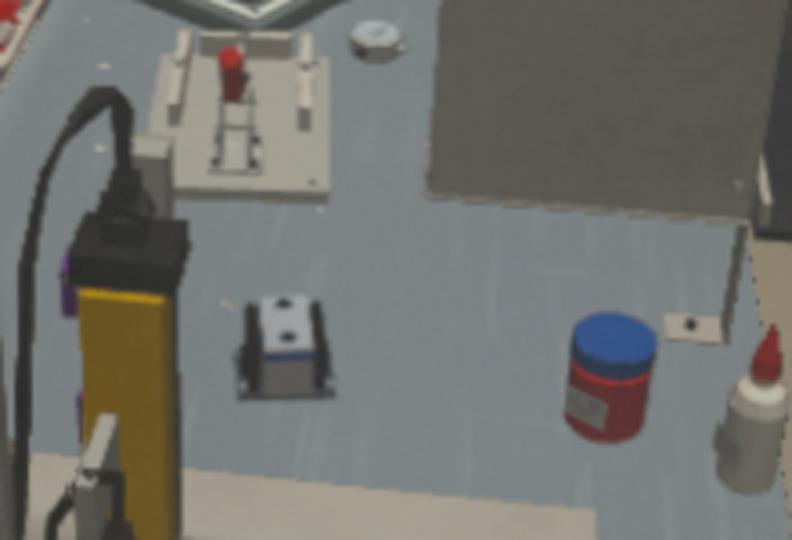

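View pics/t_g.png

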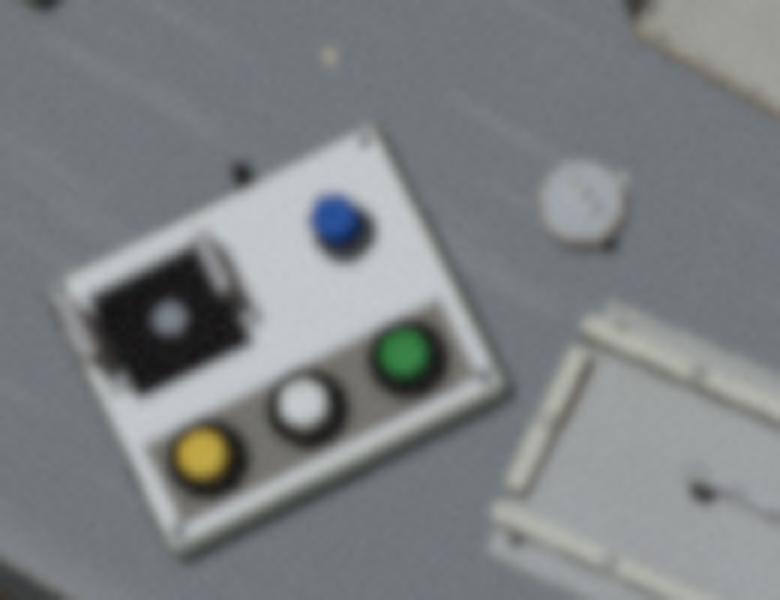

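View pics/s_g.png

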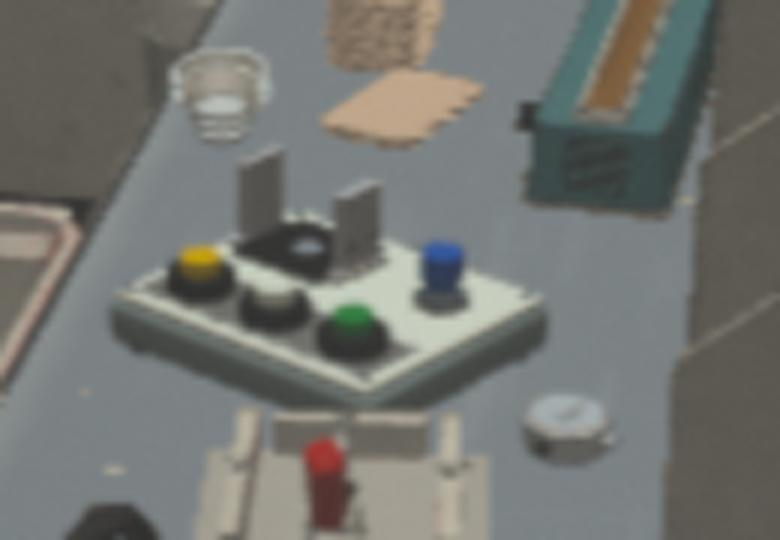

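The ref_block is the bare aluminium block in the black cheeks, at top (395,253) and side (319,316). It has a blue band and two bores. The look-alikes are the purple blocks at top (357,283) and (399,294), which I rule out by colour. The enlarged crops confirm this. Next I'll measure precisely.

```bash
cat > fit.py <<'E'
from h import *
from scipy.optimize import least_squares
np.set_printoptions(precision=4,suppress=True)
def cen(im,box,f):
    x0,y0,x1,y1=box; hsv=cv2.cvtColor(im,cv2.COLOR_BGR2HSV)[y0:y1,x0:x1].astype(int)
    m=f(hsv[...,0],hsv[...,1],hsv[...,2]).astype(np.uint8)
    n,l,s,c=cv2.connectedComponentsWithStats(m)
    i=1+np.argmax(s[1:,4]); return c[i]+[x0,y0],s[i,4]
E
python3 - <<'E'
from fit import *
t=snap('top');s=snap('side')
Y=lambda h,S,v:(h>18)&(h<32)&(S>110)&(v>80)
G=lambda h,S,v:(h>45)&(h<85)&(S>100)&(v>50)
B=lambda h,S,v:(h>100)&(h<125)&(S>130)&(v>50)
W=lambda h,S,v:(S<40)&(v>150)
res={}
for n,f,bt,bs in [('y',Y,(190,205,215,225),(275,195,295,210)),('g',G,(228,190,248,210),(300,205,318,222)),('b',B,(215,165,240,190),(315,195,332,215)),('w',W,(212,199,229,216),(287,203,304,214))]:
    ct,at=cen(t['color'],bt,f);cs,a2=cen(s['color'],bs,f); res[n]=(ct,cs); print(n,ct,at,cs,a2,tri(t,[ct],s,[cs]))
print(s['color'][203:214,287:304].max(2))
E2=None
cr=lambda u,v,x0,y0,k:((u+.5)/k-.5+x0,(v+.5)/k-.5+y0)
print('beige corner',tri(t,[cr(510,225,330,160,4)],s,[cr(597,512,240,220,3.6)]))
# block bores
bt=[cr(246,368,330,160,4),cr(294,382,330,160,4)];bs=[cr(285,303,240,220,3.6),cr(289,338,240,220,3.6)]
print('bores',tri(t,bt,s,bs)); print(atz(t,bt,.046),atz(s,bs,.046))
print('spot S',atz(t,[(425,228)],0))
ct,at=cen(t['color'],(380,240,412,262),lambda h,S,v:v>135); print(ct,at,atz(t,[ct],.046))
ct,at=cen(s['color'],(305,295,335,325),lambda h,S,v:v>150); print(ct,at,atz(s,[ct],.046))
E
```

```text
y [203.1538 215.2   ] 65 [282.8276 203.1034] 29 [[0.5056 0.3026 0.0557 0.0011]]
g [236.9508 198.5574] 61 [308.5   212.125] 16 [[0.5567 0.2042 0.0585 0.0008]]
b [225.8421 176.7895] 38 [323.3333 201.9333] 15 [[0.6206 0.2374 0.0696 0.0022]]
w [215.725 200.625] 40 [295.0444 206.4444] 45 [[0.5436 0.2698 0.0533 0.0149]]
[[134 165 172 154 132 110  86  66  59  57  55  54  54  55  55  55  55]
 [ 76 108 166 197 197 182 150 123 107  84  65  57  55  55  53  54  55]
 [ 58  76 151 198 204 203 201 197 181 149 114  90  74  64  56  56  60]
 [ 52  66 130 179 192 198 204 206 204 199 183 154 130 110  86  76  82]
 [ 49  57  93 124 140 169 194 201 201 202 197 186 178 165 143 135 144]
 [ 53  64  88  94  87 116 156 176 179 179 169 143 114 131 173 196 200]
 [ 68  84  89  75  63  86 108 119 122 121 116 102  80  82 149 194 205]
 [ 95 105  91  63  56  70  89  99 102 100  96  83  65  61 106 166 198]
 [109 110  90  60  52  55  62  69  74  73  69  61  55  57  84 141 179]
 [113 110  93  62  50  50  53  54  55  55  54  52  51  54  72 103 125]
 [135 125 105  75  55  52  51  51  51  50  51  51  52  59  81  97  92]]
beige corner [[ 0.5213 -0.4574  0.0039  0.0034]]
bores [[ 0.4042 -0.2491  0.0486  0.0021]
 [ 0.3936 -0.2836  0.0473  0.0005]]
[[ 0.4035 -0.2491  0.046 ]
 [ 0.3935 -0.2837  0.046 ]] [[ 0.4066 -0.2459  0.046 ]
 [ 0.3945 -0.2819  0.046 ]]
spot S [[ 0.4823 -0.3592  0.    ]]
[397.5105 253.5455] 143 [[ 0.398  -0.2675  0.046 ]]
[319.069  308.7241] 116 [[ 0.3998 -0.2641  0.046 ]]
```

Run:
```python
from fit import *
t=snap('top');s=snap('side')
def cr(u,v,x0,y0,k): return ((u+.5)/k-.5+x0,(v+.5)/k-.5+y0)
T=lambda u,v:cr(u,v,170,140,6); S=lambda u,v:cr(u,v,250,160,6)
obs=[(t,(203.2,215.2),(-45,55,58)),(t,(237,198.6),(-45,-55,58)),(t,T(303,404),(-45,0,58)),(t,(225.8,176.8),(30,-55,69)),(t,T(168,318),(30,42,40)),
(s,(282.8,203.1),(-45,55,57)),(s,(308.5,212.1),(-45,-55,57)),(s,(323.3,201.9),(30,-55,66)),
(t,T(370,125),(80,-95,36)),(t,T(505,385),(-80,-95,36)),(t,T(180,545),(-80,95,36)),(t,T(62,285),(80,95,36)),
(s,S(118,292),(-80,95,36)),(s,S(548,298),(80,-95,36)),(s,S(365,388),(-80,-95,36)),(s,S(308,246),(30,42,40))]
def P(p,l): c,n=np.cos(p[2]),np.sin(p[2]); l=np.array(l)/1e3; return [p[0]+c*l[0]-n*l[1],p[1]+n*l[0]+c*l[1],l[2]]
def r(p,o): return np.concatenate([proj(c,P(p,l))[0]-u for c,u,l in o])
for nm,o in (('all',obs),('top',[x for x in obs if x[0] is t]),('side',[x for x in obs if x[0] is s])):
    f=least_squares(r,[.57,.28,.48],args=(o,),loss='soft_l1'); p=f.x
    print(nm,p,np.degrees(p[2])); print(r(p,o).reshape(-1,2).round(1).tolist())
    for n,l in dict(nest=(30,42,40),knob=(30,-55,59),y=(-45,55,58),w=(-45,0,58),g=(-45,-55,58)).items(): print(n,np.array(P(p,l)))
print('edge',atz(t,[(407,309),(457.5,216)],0))
# block yaw
im=t['color']; g=im[240:264,378:414].max(2); m=(g>140).astype(np.uint8); cs=max(cv2.findContours(m,0,1)[0],key=cv2.contourArea)
rc=cv2.minAreaRect(cs); b=cv2.boxPoints(rc)+[378,240]; w=atz(t,b,.046); print(w, w.mean(0))
```

```text
all [0.5709 0.2747 0.4903] 28.093443319512517
[[-0.1, 0.1], [-0.3, -0.2], [-0.1, -0.1], [-0.8, -1.2], [0.4, 0.3], [0.2, -0.3], [-0.1, 0.4], [0.0, 0.7], [0.8, -1.6], [1.4, 0.4], [-1.8, 2.8], [-4.5, -0.1], [-2.3, 0.3], [1.1, 0.3], [0.4, 1.7], [0.0, 1.0]]
nest [0.5776 0.3259 0.04  ]
knob [0.6232 0.2403 0.059 ]
y [0.5053 0.3021 0.058 ]
w [0.5312 0.2535 0.058 ]
g [0.5571 0.205  0.058 ]
top [0.5708 0.274  0.4902] 28.086285072208128
[[0.1, 0.2], [-0.0, -0.2], [0.1, -0.1], [-0.5, -1.1], [0.6, 0.4], [1.0, -1.5], [1.7, 0.4], [-1.6, 2.8], [-4.2, -0.1]]
nest [0.5774 0.3252 0.04  ]
knob [0.6231 0.2396 0.059 ]
y [0.5052 0.3014 0.058 ]
w [0.5311 0.2528 0.058 ]
g [0.5569 0.2043 0.058 ]
side [0.5724 0.279  0.4893] 28.03672519350022
[[0.2, -0.9], [-0.2, -0.3], [-0.0, 0.1], [-2.2, -0.3], [1.0, -0.3], [0.3, 1.0], [-0.0, 0.5]]
nest [0.5791 0.3302 0.04  ]
knob [0.6247 0.2446 0.059 ]
y [0.5068 0.3064 0.058 ]
w [0.5327 0.2578 0.058 ]
g [0.5585 0.2093 0.058 ]
edge [[ 0.2398 -0.299   0.    ]
 [ 0.5201 -0.4589  0.    ]]
[[ 0.3947 -0.2364  0.046 ]
 [ 0.4185 -0.2446  0.046 ]
 [ 0.4013 -0.2966  0.046 ]
 [ 0.3776 -0.2882  0.046 ]] [ 0.398  -0.2665  0.046 ]
```

Run:
```python
import cv2
t=cv2.imread('pics/top0.png');s=cv2.imread('pics/side0.png')
a=cv2.resize(t[170:430,380:600],None,fx=2.3,fy=2.3,interpolation=2);cv2.imwrite('pics/t_b.png',a)
a=cv2.resize(s[300:480,180:480],None,fx=2.6,fy=2.6,interpolation=2);cv2.imwrite('pics/s_b.png',a)
```

```text
(no output)
```

View pics/t_b.png

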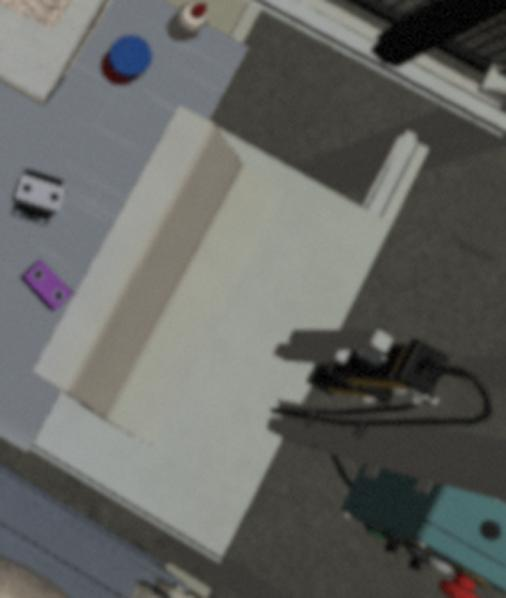

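View pics/s_b.png

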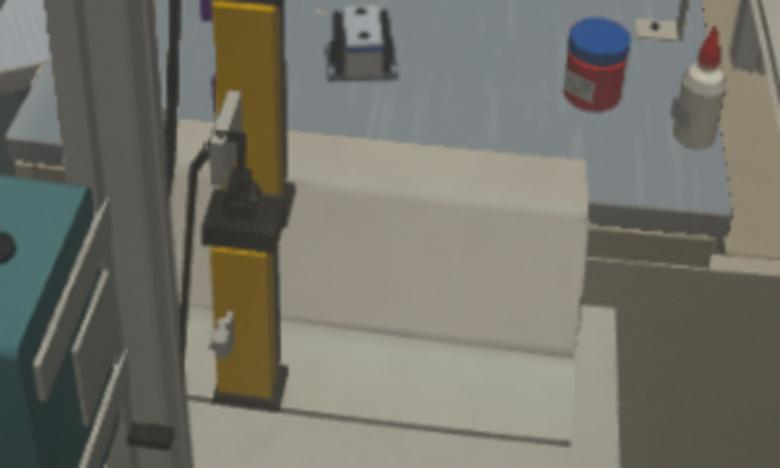

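Run:
```python
from fit import *
t=snap('top');s=snap('side')
T=lambda u,v:((u+.5)/2.3-.5+380,(v+.5)/2.3-.5+170);S=lambda u,v:((u+.5)/2.6-.5+180,(v+.5)/2.6-.5+300)
print(tri(t,[T(181,107),T(213,125),T(246,45),T(368,208)],s,[S(586,160),S(587,212),S(731,205),S(572,354)]))
print(proj(t,[[.4407,-.4063,0],[.44,-.35,0]]),proj(s,[[.4407,-.4063,0],[.44,-.35,0]]))
print(atz(t,[(160,190),(150,180),(165,180)],0))
print([ (n,[ (r['confidence'],toworld(c,r['location'])) for r in finder.landmark_of(n,cam)]) for n in ('free_spot',) for cam,c in (('top',t),('side',s))])
```

```text
[[ 0.5188 -0.4598  0.0086  0.0025]
 [ 0.4962 -0.5035 -0.0023  0.0008]
 [ 0.6027 -0.5494  0.0069  0.0003]
 [ 0.3796 -0.6692  0.0632  0.0005]]
[[441.0941 241.7013]
 [422.3643 241.7999]] [[360.7714 357.8732]
 [349.4557 342.351 ]]
[[0.5964 0.4554 0.    ]
 [0.6283 0.4889 0.    ]
 [0.6285 0.442  0.    ]]
[('free_spot', [(0.82, array([ 0.4407, -0.4058,  0.0012])), (0.17, array([0.5733, 0.2796, 0.0037]))]), ('free_spot', [(0.77, array([ 0.4415, -0.4051, -0.001 ]))])]
```

```bash
cat > d.py <<'E'
import sys; from h import *
from scipy.spatial.transform import Rotation as Ro
s=manip.get_state(); R=Ro.from_euler('xyz',s['eef_rot']).as_matrix(); p=np.array(s['tool_pos'])
a=[float(v) for v in sys.argv[1:]]
print('t',round(s['time'],2),'pos',p.round(4),'rot',np.round(s['eef_rot'],3),'F',np.round(s['force'],1),'gap',round(s['finger_gap']*1e3,1),'q',np.round(s['qpos'],2))
if a:
    print('units',(R.T@(np.array(a[:3])-p)/.03).round(2))
    if len(a)>3: print('turn units', round(-np.degrees((a[3]-s['eef_rot'][2]+np.pi)%(2*np.pi)-np.pi)/6,2))
E
python3 d.py .45 .2 .227 -.314; python3 d.py .45 0 .227 ;python3 -m inch '[87,1,1,0,0, 87,1,1,0,0]'; python3 d.py .45 .15 .227 -.314
```

```text
t 1.9 pos [0.2275 0.6355 0.2266] rot [-3.142  0.    -0.344] F [-1.3 -0.6  0.3] gap 87.7 q [ 1.52  0.36  0.01  0.   -1.22 -0.29]
units [ 1.187e+01  1.117e+01 -1.000e-02]
turn units -0.28
t 1.9 pos [0.2275 0.6355 0.2266] rot [-3.142  0.    -0.344] F [-1.3 -0.6  0.3] gap 87.7 q [ 1.52  0.36  0.01  0.   -1.22 -0.29]
units [ 1.412e+01  1.744e+01 -1.000e-02]
time: 2.15
tool_pos: [0.2634, 0.5591, 0.2253]
eef_rot: [3.141, -0.0, -0.341]
force: [0.6, -0.3, 0.2]
finger_gap: 0.0872
t 2.15 pos [0.2634 0.5591 0.2253] rot [ 3.141 -0.    -0.341] F [ 0.6 -0.3  0.2] gap 87.2 q [ 1.45  0.27 -0.12  0.   -1.18 -0.22]
units [10.42 10.77 -0.04]
turn units -0.26
```

```bash
python3 -m inch '[87,1,1,0,-0.26, 87,1,1,0,0, 87,1,1,0,0, 87,1,1,0,0, 87,1,1,0,0, 87,1,1,0,0, 87,0.9,1,0,0, 87,0.9,1,0,0]'; python3 d.py .45 .0 .227 -.314
```

```text
time: 3.15
tool_pos: [0.4151, 0.2484, 0.2271]
eef_rot: [-3.139, -0.002, -0.311]
force: [1.1, 0.7, 0.0]
finger_gap: 0.0871
t 3.15 pos [0.4151 0.2484 0.2271] rot [-3.139e+00 -2.000e-03 -3.110e-01] F [1.1 0.7 0. ] gap 87.1 q [ 0.95  0.04 -0.4   0.   -1.13  0.31]
units [ 3.64  7.53 -0.01]
turn units 0.03
```

```bash
python3 -m inch '[87,0.45,0.95,0,0, 87,0.45,0.95,0,0, 87,0.45,0.95,0,0, 87,0.45,0.95,0,0, 87,0.45,0.95,0,0, 87,0.45,0.95,0,0, 87,0.45,0.95,0,0, 87,0.45,0.95,0,0]'; python3 d.py .399 -.266 .227 -.314
```

```text
time: 4.15
tool_pos: [0.4492, -0.0106, 0.2285]
eef_rot: [-3.135, -0.005, -0.311]
force: [0.5, 0.7, -0.1]
finger_gap: 0.0868
t 4.15 pos [ 0.4492 -0.0106  0.2285] rot [-3.135 -0.005 -0.311] F [ 0.5  0.7 -0.1] gap 86.8 q [ 0.42 -0.03 -0.46 -0.   -1.13  0.84]
units [ 1.01  8.62 -0.  ]
turn units 0.03
```

```bash
python3 -m inch '[87,0.1,0.98,0,0, 87,0.1,0.98,0,0, 87,0.1,0.98,0,0, 87,0.1,0.98,0,0, 87,0.1,0.98,0,0, 87,0.1,0.98,0,0, 87,0.1,0.98,0,0, 87,0.1,0.98,0,0]'; python3 -m inch '[87,0.2,0.7,0,0, 87,0,0,0.8,0, 87,0,0,0.8,0, 87,0,0,0,0]';python3 d.py .399 -.266 .1 -.314
python3 - <<'E'
from h import *
t=snap('top','t1.png');s=snap('side','s1.png')
for n,c,(x,y) in(('t',t,(395,245)),('s',s,(319,290))):
    im=c['color'][y-60:y+60,x-70:x+70]; cv2.imwrite('pics/%s1c.png'%n,cv2.resize(im,None,fx=5,fy=5,interpolation=2))
E
```

```text
time: 5.15
tool_pos: [0.3985, -0.2497, 0.2289]
eef_rot: [-3.133, -0.01, -0.311]
force: [0.4, 0.1, 0.4]
finger_gap: 0.0872
time: 5.65
tool_pos: [0.3979, -0.2745, 0.1807]
eef_rot: [-3.133, -0.012, -0.315]
force: [-0.2, 0.2, 0.3]
finger_gap: 0.0869
t 5.65 pos [ 0.3979 -0.2745  0.1807] rot [-3.133 -0.012 -0.315] F [-0.2  0.2  0.3] gap 86.9 q [-0.2   0.07 -0.47 -0.01 -1.02  1.46]
units [-0.09 -0.26  2.69]
turn units -0.01
```

View pics/s1c.png

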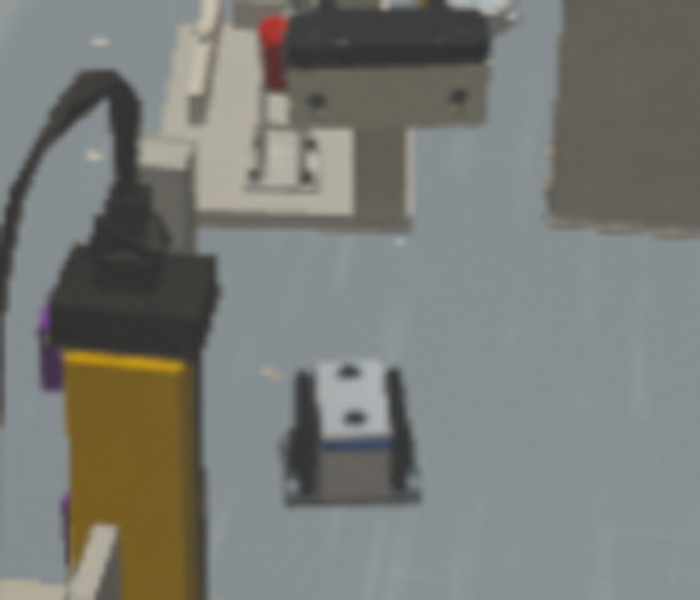

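View pics/t1.png

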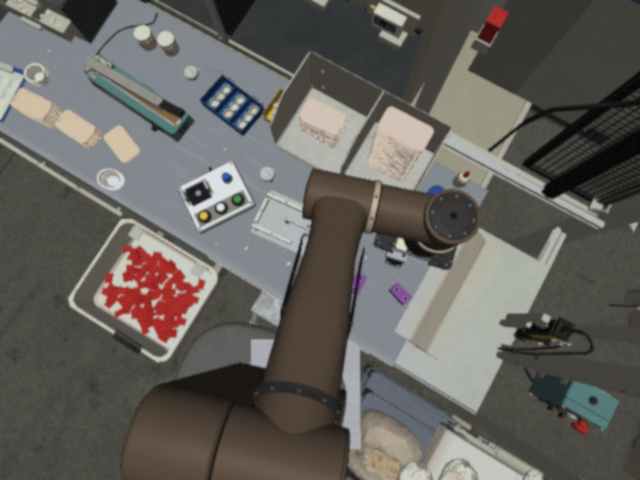

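View pics/s1.png

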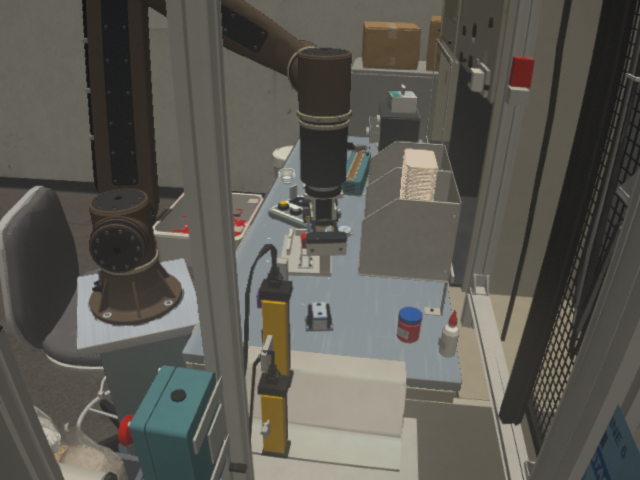

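View pics/t1c.png

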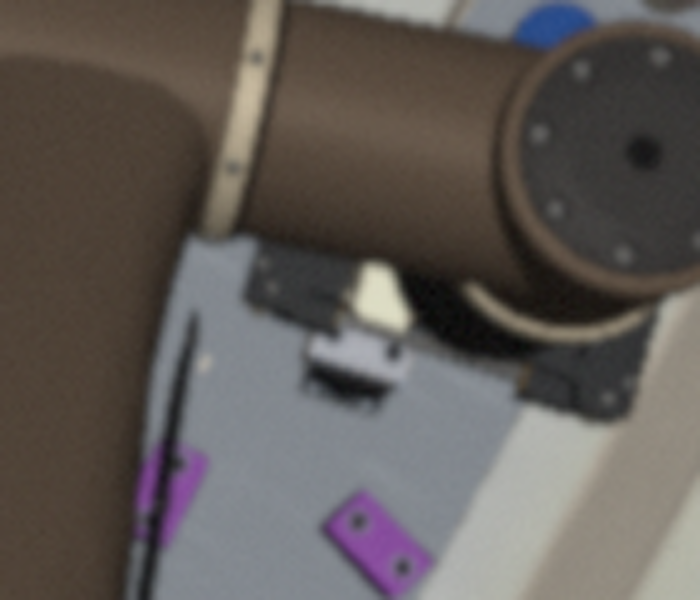

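```bash
python3 -m inch '[87,-0.05,-0.26,0.9,0, 87,0,0,1,0, 87,0,0,1,0, 87,0,0,1,0, 87,0,0,0.1,0]';python3 d.py .399 -.266 .01 -.314
python3 - <<'E'
from h import *
t=snap('top');s=snap('side')
for n,c,(x,y) in(('t',t,(395,245)),('s',s,(319,290))):
    im=c['color'][y-60:y+60,x-70:x+70]; cv2.imwrite('pics/%s2c.png'%n,cv2.resize(im,None,fx=5,fy=5,interpolation=2))
E
```

```text
time: 6.38
tool_pos: [0.4093, -0.2677, 0.0674]
eef_rot: [-3.134, -0.03, -0.311]
force: [0.6, -1.1, 0.1]
finger_gap: 0.0867
t 6.38 pos [ 0.4093 -0.2677  0.0674] rot [-3.134 -0.03  -0.311] F [ 0.6 -1.1  0.1] gap 86.7 q [-0.18  0.21 -0.62 -0.01 -0.71  1.44]
units [-0.4   0.07  1.9 ]
turn units 0.03
```

View pics/s2c.png

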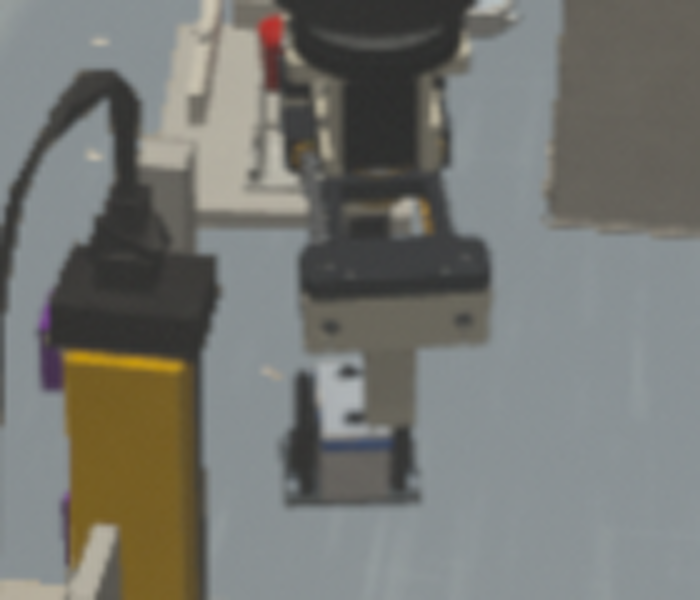

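View pics/t2c.png

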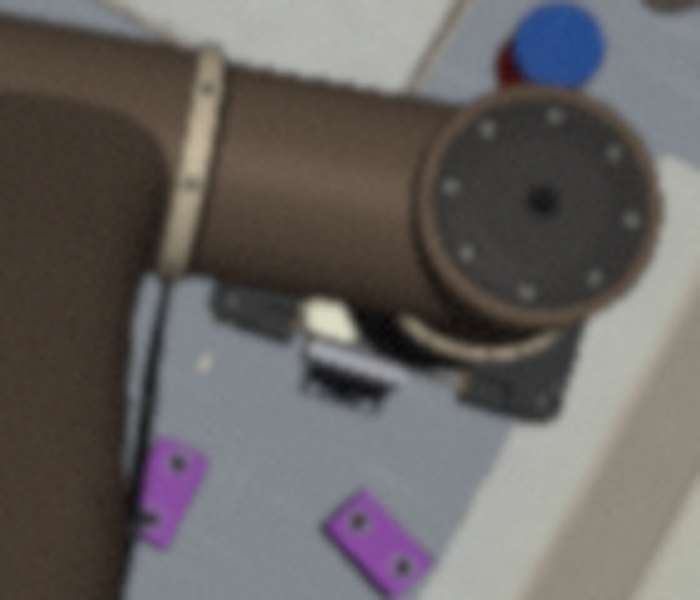

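```bash
python3 -m inch '[87,-0.3,0.05,-0.4,0,87,0,0,-0.3,0,87,0,0,0,0]';python3 d.py .399 -.266 .01 -.314;python3 -m inch '[87,0,0,0.3,0,87,0,0,0.3,0,87,0,0,0,0]';python3 d.py .399 -.266 .01 -.314
```

```text
time: 6.85
tool_pos: [0.4023, -0.2673, 0.0951]
eef_rot: [-3.133, -0.039, -0.31]
force: [-0.8, 0.2, -0.5]
finger_gap: 0.0869
t 6.85 pos [ 0.4023 -0.2673  0.0951] rot [-3.133 -0.039 -0.31 ] F [-0.8  0.2 -0.5] gap 86.9 q [-0.18  0.16 -0.6  -0.   -0.77  1.44]
units [-0.23  0.02  2.83]
turn units 0.04
time: 7.22
tool_pos: [0.403, -0.2673, 0.076]
eef_rot: [-3.133, -0.04, -0.31]
force: [-0.1, 0.1, -0.3]
finger_gap: 0.087
t 7.22 pos [ 0.403  -0.2673  0.076 ] rot [-3.133 -0.04  -0.31 ] F [-0.1  0.1 -0.3] gap 87.0 q [-0.18  0.18 -0.63 -0.   -0.72  1.44]
units [-0.23  0.02  2.19]
turn units 0.04
```

```bash
python3 -m inch '[87,-0.2,0,-0.9,0]';python3 d.py; python3 -m inch '[87,0,0,0,0]';python3 d.py; python3 -m inch '[87,-0.1,0,0.3,0,87,0,0,0.3,0,87,0,0,0,0]';python3 d.py .399 -.266 .01 -.314
```

```text
time: 7.35
tool_pos: [0.3947, -0.265, 0.1008]
eef_rot: [-3.134, -0.034, -0.31]
force: [0.2, 0.3, -0.1]
finger_gap: 0.0868
t 7.35 pos [ 0.3947 -0.265   0.1008] rot [-3.134 -0.034 -0.31 ] F [ 0.2  0.3 -0.1] gap 86.8 q [-0.18  0.14 -0.61 -0.   -0.79  1.44]
time: 7.48
tool_pos: [0.3954, -0.2652, 0.1019]
eef_rot: [-3.134, -0.036, -0.31]
force: [1.0, 0.0, -1.4]
finger_gap: 0.087
t 7.47 pos [ 0.3954 -0.2652  0.1019] rot [-3.134 -0.036 -0.31 ] F [ 1.   0.  -1.4] gap 87.0 q [-0.18  0.14 -0.61 -0.   -0.79  1.44]
time: 7.85
tool_pos: [0.392, -0.2639, 0.0806]
eef_rot: [-3.134, -0.033, -0.31]
force: [-0.3, -0.3, -0.3]
finger_gap: 0.0867
t 7.85 pos [ 0.392  -0.2639  0.0806] rot [-3.134 -0.033 -0.31 ] F [-0.3 -0.3 -0.3] gap 86.7 q [-0.18  0.16 -0.64 -0.01 -0.73  1.44]
units [0.16 0.01 2.36]
turn units 0.03
```

```bash
python3 -m inch '[87,0.08,0,0.5,0,87,0.08,0,0.4,0,87,0,0,0.2,0,87,0,0,0,0]';python3 d.py .399 -.266 .01 -.314
python3 - <<'E'
from h import *
t=snap('top');s=snap('side')
for n,c,(x,y) in(('t',t,(395,245)),('s',s,(319,290))):
    im=c['color'][y-60:y+60,x-70:x+70]; cv2.imwrite('pics/%s3c.png'%n,cv2.resize(im,None,fx=5,fy=5,interpolation=2))
E
```

```text
time: 8.35
tool_pos: [0.3977, -0.2656, 0.0456]
eef_rot: [-3.134, -0.031, -0.31]
force: [-0.3, 0.6, 0.4]
finger_gap: 0.0873
t 8.35 pos [ 0.3977 -0.2656  0.0456] rot [-3.134 -0.031 -0.31 ] F [-0.3  0.6  0.4] gap 87.3 q [-0.18  0.23 -0.66 -0.01 -0.65  1.44]
units [0.01 0.01 1.19]
turn units 0.04
```

View pics/s3c.png

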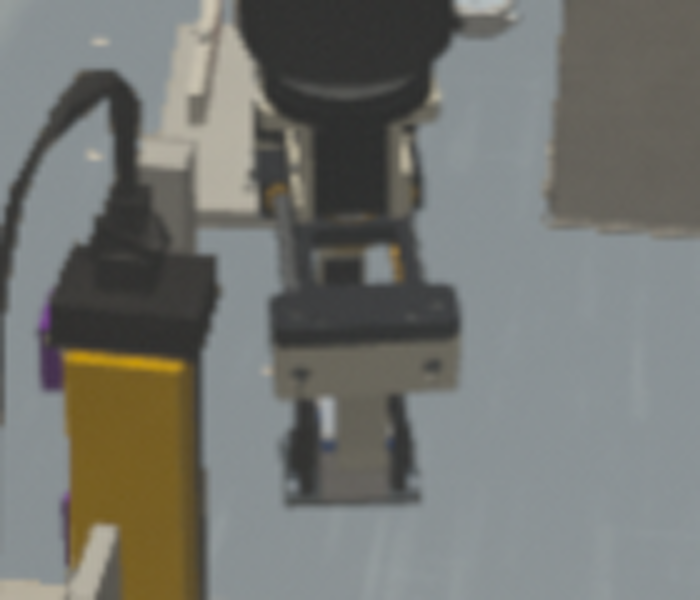

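```bash
python3 -m inch '[87,-0.03,0,0.5,0,87,-0.03,0,0.4,0,87,0,0,0.25,0,87,0,0,0,0]';python3 d.py .398 -.266 .01 -.314; python3 -m inch '[50,0,0,0,0,50,0,0,0,0,50,0,0,0,0,50,0,0,0,0]';python3 d.py
```

```text
time: 8.95
tool_pos: [0.3988, -0.2656, 0.0121]
eef_rot: [-3.134, -0.036, -0.31]
force: [-0.8, 0.4, 0.6]
finger_gap: 0.0868
t 8.95 pos [ 0.3988 -0.2656  0.0121] rot [-3.134 -0.036 -0.31 ] F [-0.8  0.4  0.6] gap 86.8 q [-0.18  0.29 -0.7  -0.01 -0.55  1.44]
units [-0.02  0.02  0.07]
turn units 0.04
time: 9.45
tool_pos: [0.3995, -0.2658, 0.013]
eef_rot: [-3.134, -0.037, -0.309]
force: [0.0, -0.3, -1.3]
finger_gap: 0.0582
t 9.45 pos [ 0.3995 -0.2658  0.013 ] rot [-3.134 -0.037 -0.309] F [ 0.  -0.3 -1.3] gap 58.2 q [-0.18  0.28 -0.7  -0.01 -0.55  1.44]
```

```bash
python3 d.py .3995 -.2658 .113; python3 -m inch '[50,0.01,0,-0.3,0,50,0.02,0,-0.5,0,50,0.02,0,-0.5,0,50,0.02,0,-0.5,0,50,0.01,0,-0.3,0,50,0,0,-0.2,0]';python3 d.py .45 -.345 .09 -.314
python3 - <<'E'
from h import *
t=snap('top');s=snap('side')
for n,c,(x,y) in(('t',t,(395,245)),('s',s,(319,290))):
    im=c['color'][y-60:y+60,x-70:x+70]; cv2.imwrite('pics/%s4c.png'%n,cv2.resize(im,None,fx=5,fy=5,interpolation=2))
E
```

```text
t 9.45 pos [ 0.3995 -0.2658  0.013 ] rot [-3.134 -0.037 -0.309] F [ 0.  -0.3 -1.3] gap 58.2 q [-0.18  0.28 -0.7  -0.01 -0.55  1.44]
units [ 0.12 -0.03 -3.33]
time: 10.2
tool_pos: [0.398, -0.2659, 0.0857]
eef_rot: [-3.134, -0.036, -0.31]
force: [0.3, 0.1, -1.8]
finger_gap: 0.0578
t 10.2 pos [ 0.398  -0.2659  0.0857] rot [-3.134 -0.036 -0.31 ] F [ 0.3  0.1 -1.8] gap 57.8 q [-0.18  0.16 -0.62 -0.   -0.75  1.44]
units [ 2.46  1.98 -0.07]
turn units 0.04
```

View pics/s4c.png

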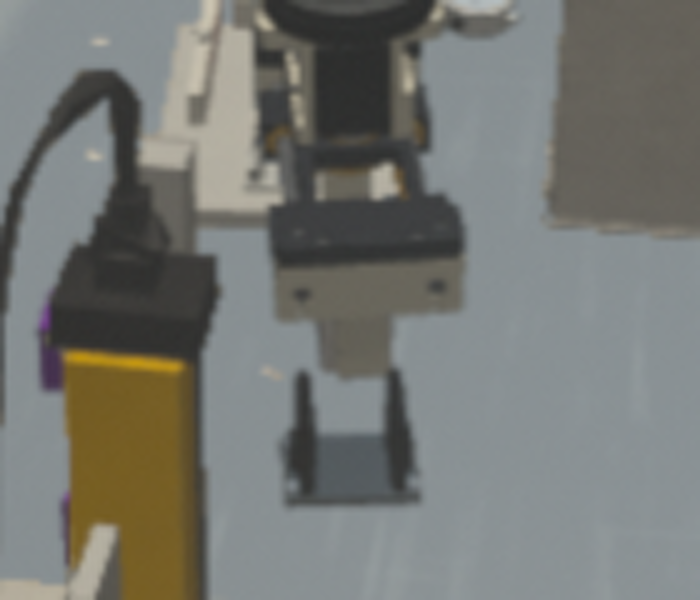

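```bash
python3 d.py .428 -.363 .086 -.52; python3 -m inch '[50,0.25,0.6,0,0.5,50,0.4,0.6,0,0.5,50,0.4,0.6,0,0.5,50,0.3,0.6,0,0.5,50,0.2,0.3,0,0]';python3 d.py .428 -.363 .02 -.52
```

```text
t 10.3 pos [ 0.3984 -0.266   0.0857] rot [-3.134 -0.036 -0.31 ] F [ 0.1 -1.  -2.6] gap 58.2 q [-0.18  0.16 -0.62 -0.   -0.75  1.44]
units [1.93 2.78 0.04]
turn units 2.01
time: 10.92
tool_pos: [0.4078, -0.36, 0.0836]
eef_rot: [-3.126, -0.029, -0.524]
force: [0.6, 1.3, -2.1]
finger_gap: 0.0579
t 10.93 pos [ 0.4078 -0.36    0.0836] rot [-3.126 -0.029 -0.524] F [ 0.6  1.3 -2.1] gap 57.9 q [-0.37  0.27 -0.48 -0.01 -0.79  1.43]
units [ 0.57 -0.22  2.14]
turn units -0.04
```

```bash
python3 -m inch '[50,0.3,-0.1,0.2,0,50,0.27,-0.12,0.5,0,50,0,0,0.5,0,50,0,0,0.4,0,50,0,0,0.3,0,50,0,0,0,0]';python3 d.py .428 -.363 .009 -.52
python3 - <<'E'
from h import *
t=snap('top');s=snap('side')
for n,c,(x,y) in(('t',t,(420,245)),('s',s,(340,310))):
    im=c['color'][y-60:y+60,x-70:x+70]; cv2.imwrite('pics/%s5c.png'%n,cv2.resize(im,None,fx=5,fy=5,interpolation=2))
E
```

```text
time: 11.68
tool_pos: [0.4277, -0.3611, 0.021]
eef_rot: [-3.127, -0.025, -0.521]
force: [-0.4, -0.4, -2.0]
finger_gap: 0.0576
t 11.68 pos [ 0.4277 -0.3611  0.021 ] rot [-3.127 -0.025 -0.521] F [-0.4 -0.4 -2. ] gap 57.6 q [-0.36  0.38 -0.5  -0.02 -0.67  1.42]
units [0.03 0.06 0.4 ]
turn units -0.01
```

View pics/s5c.png

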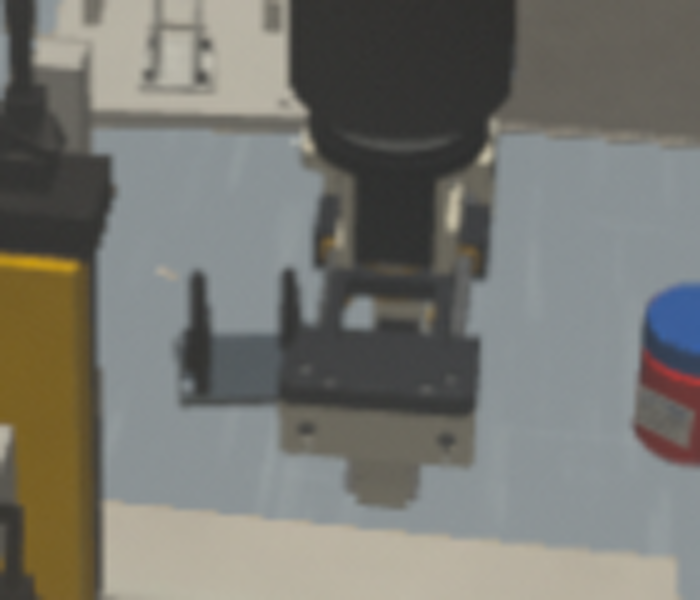

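View pics/t5c.png

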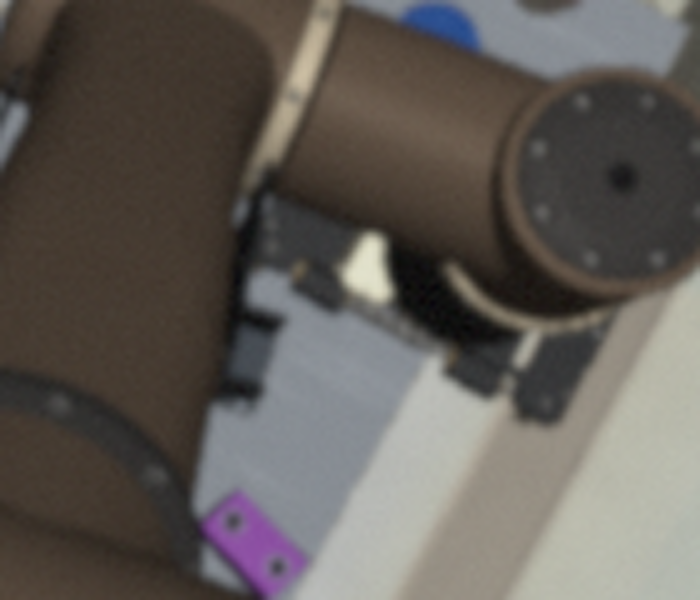

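```bash
python3 -m inch '[50,0,0,0.2,0,50,0,0,0.15,0,50,0,0,0,0]'; python3 -m inch '[50,0,0,0.08,0,50,0,0,0,0]'; python3 d.py .428 -.363 .007
```

```text
time: 12.15
tool_pos: [0.4294, -0.362, 0.0121]
eef_rot: [-3.126, -0.029, -0.521]
force: [-1.2, 0.6, -2.2]
finger_gap: 0.0577
time: 12.4
tool_pos: [0.4295, -0.362, 0.0097]
eef_rot: [-3.126, -0.029, -0.521]
force: [0.1, 0.5, -0.2]
finger_gap: 0.0581
t 12.4 pos [ 0.4295 -0.362   0.0097] rot [-3.126 -0.029 -0.521] F [ 0.1  0.5 -0.2] gap 58.1 q [-0.36  0.4  -0.5  -0.02 -0.64  1.42]
units [-0.03  0.05  0.09]
```

```bash
python3 -m inch '[58,0,0,0.06,0]'; python3 -m inch '[58,0,0,0.06,0,58,0,0,0,0]'; python3 d.py .428 -.363 .007
```

```text
time: 12.52
tool_pos: [0.4298, -0.3621, 0.008]
eef_rot: [-3.126, -0.03, -0.521]
force: [-0.3, 0.3, -1.7]
finger_gap: 0.0581
time: 12.78
tool_pos: [0.4301, -0.3621, 0.0071]
eef_rot: [-3.126, -0.03, -0.521]
force: [-1.2, 0.0, -1.9]
finger_gap: 0.0581
t 12.78 pos [ 0.4301 -0.3621  0.0071] rot [-3.126 -0.03  -0.521] F [-1.2  0.  -1.9] gap 58.1 q [-0.36  0.4  -0.51 -0.02 -0.63  1.42]
units [-0.05  0.06 -0.  ]
```

```bash
python3 -m inch '[50,0,0,0.07,0,50,0,0,0,0]'; python3 -m inch '[50,0,0,0.06,0,50,0,0,0,0]'
```

```text
time: 13.02
tool_pos: [0.4304, -0.3622, 0.0073]
eef_rot: [-3.127, -0.031, -0.519]
force: [-0.0, 1.7, -2.0]
finger_gap: 0.0584
time: 13.28
tool_pos: [0.4307, -0.3622, 0.007]
eef_rot: [-3.127, -0.032, -0.519]
force: [-0.4, -0.4, -1.4]
finger_gap: 0.0579
```

```bash
python3 -m inch '[50,0,0,0.15,0]'; python3 d.py
python3 - <<'E'
from h import *
s=snap('side')
x,y=345,320
im=s['color'][y-50:y+50,x-60:x+60]; cv2.imwrite('pics/s6c.png',cv2.resize(im,None,fx=6,fy=6,interpolation=2))
E
```

```text
time: 13.4
tool_pos: [0.4316, -0.3627, 0.0053]
eef_rot: [-3.128, -0.034, -0.517]
force: [-9.4, 12.2, 45.4]
finger_gap: 0.058
t 13.4 pos [ 0.4316 -0.3627  0.0053] rot [-3.128 -0.034 -0.517] F [-9.4 12.2 45.4] gap 58.0 q [-0.36  0.4  -0.51 -0.01 -0.62  1.42]
```

View pics/s6c.png

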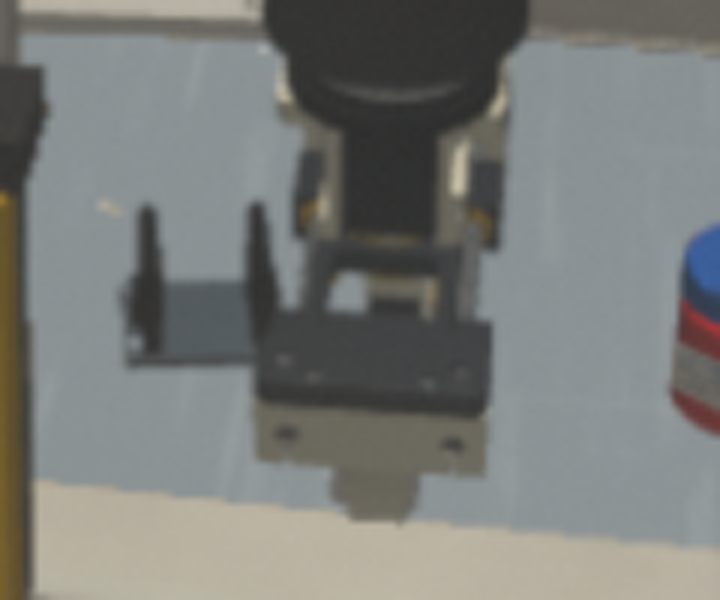

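```bash
python3 -m inch '[50,0,0,-0.03,0]'; python3 -m inch '[80,0,0,0,0,80,0,0,0,0,80,0,0,0,0]'; python3 d.py .43 -.362 .1
```

```text
time: 13.58
tool_pos: [0.4319, -0.3629, 0.0064]
eef_rot: [-3.127, -0.035, -0.517]
force: [-1.1, 0.3, -2.7]
finger_gap: 0.058
time: 13.95
tool_pos: [0.4321, -0.363, 0.0055]
eef_rot: [-3.127, -0.035, -0.517]
force: [-0.4, 0.0, 0.2]
finger_gap: 0.0787
t 13.95 pos [ 0.4321 -0.363   0.0055] rot [-3.127 -0.035 -0.517] F [-0.4  0.   0.2] gap 78.7 q [-0.36  0.4  -0.51 -0.01 -0.62  1.42]
units [ 0.03 -0.04 -3.15]
```

```bash
python3 -m inch '[84,0,0,-0.6,0,84,0,0,-0.8,0,84,0,0,-0.8,0,84,0,0,-0.4,0.5,84,0,0,0,1,84,0,0,0,1,84,0,0,0,1,84,0,0,0,1]'; python3 -m inch '[84,0,0,0,1,84,0,0,0,1,84,0,0,0,1,84,0,0,0,1,84,0,0,0,1,84,0,0,0,1,84,0,0,0,1,84,0,0,0,1]';python3 d.py .432 -.363 .1 -2.09
```

```text
time: 14.95
tool_pos: [0.4282, -0.3624, 0.0833]
eef_rot: [-3.115, -0.021, -1.003]
force: [-0.1, 0.1, -0.5]
finger_gap: 0.0838
time: 15.95
tool_pos: [0.4272, -0.3621, 0.0805]
eef_rot: [-3.113, 0.007, -1.87]
force: [0.1, -0.7, 0.3]
finger_gap: 0.0842
t 15.95 pos [ 0.4272 -0.3621  0.0805] rot [-3.113  0.007 -1.87 ] F [ 0.1 -0.7  0.3] gap 84.2 q [-0.36  0.3  -0.44 -0.01 -0.8   0.07]
units [-0.02 -0.18 -0.65]
turn units 2.1
```

Run:
```python
from h import *
t=snap('top','t7.png');s=snap('side','s7.png')
for n,c,(x,y) in(('t',t,(420,245)),('s',s,(340,310))):
    im=c['color'][y-60:y+60,x-70:x+70]; cv2.imwrite('pics/%s7c.png'%n,cv2.resize(im,None,fx=5,fy=5,interpolation=2))
```

```text
(no output)
```

View pics/s7c.png

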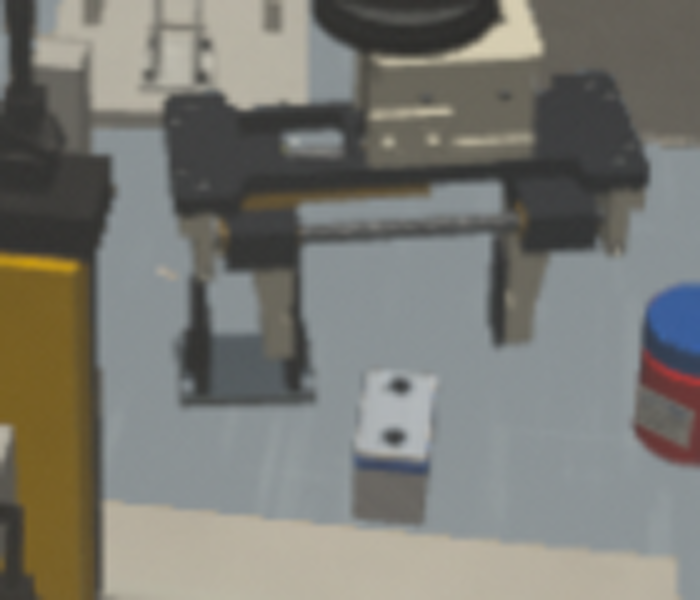

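View pics/t7c.png

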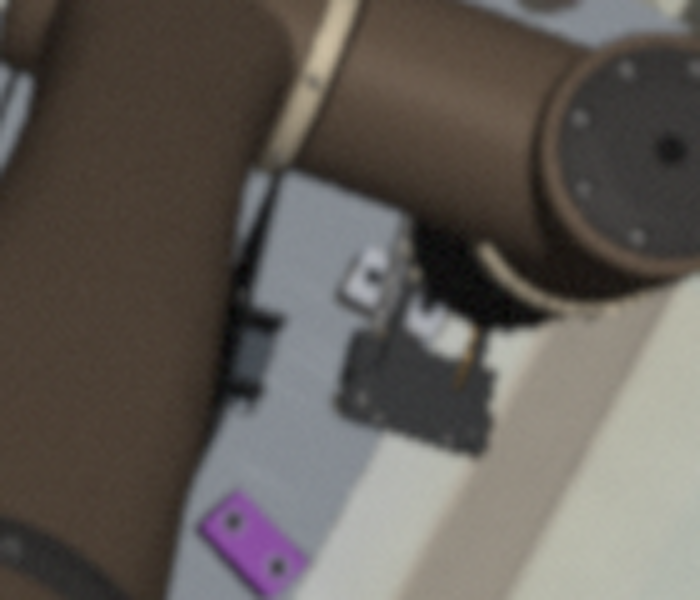

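Run:
```python
from fit import *
s=snap('side')
S=lambda u,v:((u+.5)/5-.5+270,(v+.5)/5-.5+250)
w=atz(s,[S(400,385),S(394,437)],.04); d=w[0]-w[1]; print(w,w.mean(0),np.degrees(np.arctan2(-d[0],d[1])))
w=atz(s,[S(367,372),S(438,374),S(428,460),S(355,456)],.04);print(w,w.mean(0))
```

```text
[[ 0.4413 -0.3432  0.04  ]
 [ 0.4232 -0.3751  0.04  ]] [ 0.4322 -0.3592  0.04  ] -29.501732427810985
[[ 0.4314 -0.3293  0.04  ]
 [ 0.4607 -0.3423  0.04  ]
 [ 0.4303 -0.3945  0.04  ]
 [ 0.402  -0.3806  0.04  ]] [ 0.4311 -0.3617  0.04  ]
```

```bash
python3 -m inch '[84,0,-0.1,0,0.7,84,0,0,0,0.7,84,0,0,0,0.7,84,0,0,0,0]'; python3 d.py .431 -.362 .02 -2.088
```

```text
time: 16.6
tool_pos: [0.4301, -0.363, 0.0801]
eef_rot: [-3.116, 0.013, -2.079]
force: [0.5, 0.3, -0.3]
finger_gap: 0.0844
t 16.6 pos [ 0.4301 -0.363   0.0801] rot [-3.116  0.013 -2.079] F [ 0.5  0.3 -0.3] gap 84.4 q [-0.36  0.3  -0.44 -0.01 -0.8  -0.14]
units [-0.02  0.04  2.  ]
turn units 0.08
```

```bash
python3 -m inch '[84,0,0.04,0.6,0.08,84,0,0,0.6,0,84,0,0,0.5,0,84,0,0,0.3,0,84,0,0,0.1,0,84,0,0,0,0]'; python3 d.py .431 -.362 .009 -2.088
```

```text
time: 17.35
tool_pos: [0.4318, -0.363, 0.0155]
eef_rot: [-3.114, 0.013, -2.075]
force: [-0.5, -0.3, 0.0]
finger_gap: 0.0837
t 17.35 pos [ 0.4318 -0.363   0.0155] rot [-3.114  0.013 -2.075] F [-0.5 -0.3  0. ] gap 83.7 q [-0.36  0.39 -0.5  -0.01 -0.65 -0.13]
units [-0.01  0.05  0.22]
turn units 0.12
```

```bash
python3 -m inch '[84,0,0.03,0.18,0.12,84,0,0,0,0]'; python3 -m inch '[25,0,0,0,0,25,0,0,0,0,25,0,0,0,0,25,0,0,0,0,25,0,0,0,0]'; python3 d.py .431 -.362 .1
```

```text
time: 17.6
tool_pos: [0.4316, -0.3627, 0.0105]
eef_rot: [-3.113, 0.013, -2.088]
force: [0.8, -0.6, -0.4]
finger_gap: 0.0843
time: 18.23
tool_pos: [0.4321, -0.3629, 0.0112]
eef_rot: [-3.111, 0.014, -2.088]
force: [-0.1, 0.7, 0.1]
finger_gap: 0.0396
t 18.23 pos [ 0.4321 -0.3629  0.0112] rot [-3.111  0.014 -2.088] F [-0.1  0.7  0.1] gap 39.6 q [-0.36  0.4  -0.5  -0.01 -0.64 -0.15]
units [-0.05 -0.04 -2.96]
```

```bash
python3 -m inch '[25,0,0,0,0,25,0,0,0,0]'; python3 d.py .43 -.362 .25
```

```text
time: 18.48
tool_pos: [0.4318, -0.3628, 0.0113]
eef_rot: [-3.112, 0.014, -2.088]
force: [-0.9, 0.9, 0.4]
finger_gap: 0.0323
t 18.48 pos [ 0.4318 -0.3628  0.0113] rot [-3.112  0.014 -2.088] F [-0.9  0.9  0.4] gap 32.3 q [-0.36  0.4  -0.5  -0.01 -0.64 -0.15]
units [-0.1  -0.17 -7.96]
```

```bash
python3 -m inch '[25,0,0,-0.5,0,25,0,0,-0.9,0,25,0,0,-1,0,25,0,0,-1,0,25,0,0,-1,0,25,0,0,-1,0,25,0,0,-1,0,25,0,0,-1,0]'; python3 d.py .40 -.2 .27 -1.08
```

```text
time: 19.48
tool_pos: [0.4218, -0.3611, 0.2438]
eef_rot: [-3.115, 0.014, -2.089]
force: [-0.0, 0.3, -1.8]
finger_gap: 0.0323
t 19.48 pos [ 0.4218 -0.3611  0.2438] rot [-3.115  0.014 -2.089] F [-0.   0.3 -1.8] gap 32.3 q [-0.36  0.14 -0.24 -0.01 -1.16 -0.15]
units [-4.32  3.26 -0.9 ]
turn units -9.63
```

```bash
python3 -m inch '[25,-0.4,0.4,-0.8,-0.4,25,-0.9,0.5,-0.3,-0.5,25,-0.9,0.4,0,-0.6,25,-0.9,0.3,0,-0.6,25,-0.9,0.2,0,-0.6]'; python3 d.py .43 0.0 .27 -1.08
```

```text
time: 20.1
tool_pos: [0.4169, -0.2262, 0.2848]
eef_rot: [-3.103, 0.005, -1.801]
force: [0.4, -0.9, -1.1]
finger_gap: 0.0324
t 20.1 pos [ 0.4169 -0.2262  0.2848] rot [-3.103  0.005 -1.801] F [ 0.4 -0.9 -1.1] gap 32.4 q [-0.08 -0.04 -0.34  0.   -1.23 -0.15]
units [-7.44  1.32  0.48]
turn units -6.89
```

```bash
python3 -m inch '[25,-1,0.15,0,-0.8,25,-1,0.05,0,-0.8,25,-1,0,0,-0.8,25,-0.95,-0.1,0,-0.8,25,-0.95,-0.2,0,-0.8,25,-0.95,-0.3,0,-0.8,25,-0.9,-0.4,0,-0.8]'; python3 d.py .5 0.15 .27 -1.08
```

```text
time: 20.98
tool_pos: [0.432, -0.0135, 0.2913]
eef_rot: [-3.1, -0.018, -1.197]
force: [0.6, -0.5, -1.8]
finger_gap: 0.032
t 20.98 pos [ 0.432  -0.0135  0.2913] rot [-3.1   -0.018 -1.197] F [ 0.6 -0.5 -1.8] gap 32.0 q [ 0.45 -0.13 -0.42  0.02 -1.24 -0.08]
units [-4.26 -4.07  0.8 ]
turn units -1.11
```

```bash
python3 -m inch '[25,-0.9,-0.9,0,-0.3,25,-0.9,-0.85,0,-0.3,25,-0.9,-0.85,0,-0.3,25,-0.9,-0.85,0,-0.2,25,-0.9,-0.85,0,0,25,-0.7,-0.7,0,0]'; python3 d.py .5776 .3259 .2 -1.08
```

```text
time: 21.72
tool_pos: [0.4985, 0.1974, 0.3006]
eef_rot: [-3.096, -0.022, -1.076]
force: [0.6, -0.7, -0.6]
finger_gap: 0.032
t 21.73 pos [0.4985 0.1974 0.3006] rot [-3.096 -0.022 -1.076] F [ 0.6 -0.7 -0.6] gap 32.0 q [ 0.77  0.06 -0.22  0.04 -1.25 -0.28]
units [-2.59 -4.2   3.49]
turn units 0.04
```

```bash
python3 -m inch '[25,-0.5,-0.8,0.3,0,25,-0.55,-0.85,0.7,0,25,-0.55,-0.85,0.7,0,25,-0.5,-0.8,0.7,0,25,-0.3,-0.5,0.6,0,25,-0.1,-0.2,0.3,0,25,0,0,0,0]'; python3 d.py .5776 .3259 .15 -1.08
python3 - <<'E'
from h import *
from scipy.spatial.transform import Rotation as Ro
s=manip.get_state();a=Ro.from_euler('xyz',s['eef_rot']).as_matrix()@Ro.from_euler('xyz',[-3.112,.014,-2.088]).as_matrix().T
print('block up',a[:,2].round(3), 'in gauge axes',(Ro.from_euler('z',-28.1,degrees=True).as_matrix()@a[:,2]).round(3), 'block yaw',np.degrees(np.arctan2(a[1,0],a[0,0]))-29.6)
t=snap('top','t8.png');s=snap('side','s8.png')
for n,c,(x,y) in(('t',t,(210,195)),('s',s,(305,190))):
    im=c['color'][y-50:y+50,x-60:x+60]; cv2.imwrite('pics/%s8c.png'%n,cv2.resize(im,None,fx=6,fy=6,interpolation=2))
E
```

```text
time: 22.6
tool_pos: [0.5759, 0.3268, 0.2059]
eef_rot: [-3.094, -0.022, -1.075]
force: [-0.4, -0.2, -1.6]
finger_gap: 0.0322
t 22.6 pos [0.5759 0.3268 0.2059] rot [-3.094 -0.022 -1.075] F [-0.4 -0.2 -1.6] gap 32.2 q [ 0.83  0.32 -0.11  0.04 -1.1  -0.35]
units [0.01 0.05 1.86]
turn units 0.05
block up [-0.033  0.023  0.999] in gauge axes [-0.018  0.036  0.999] block yaw 28.433003995197993
```

View pics/s8c.png

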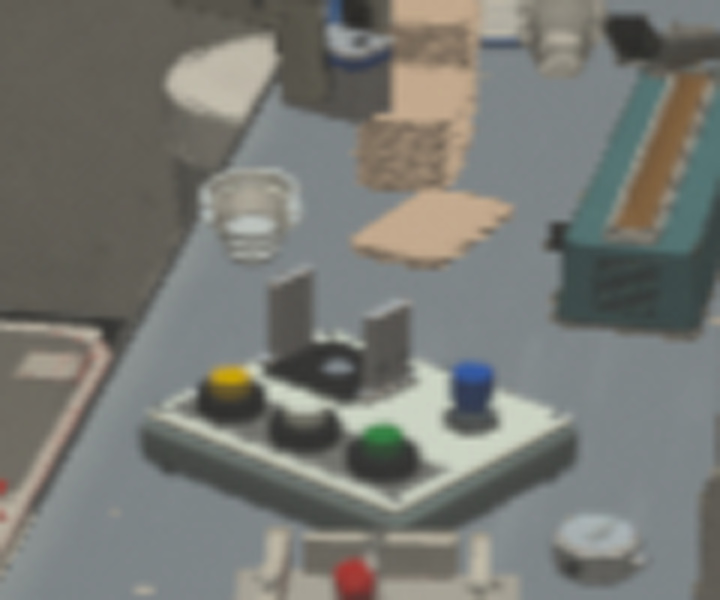

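View pics/t8c.png

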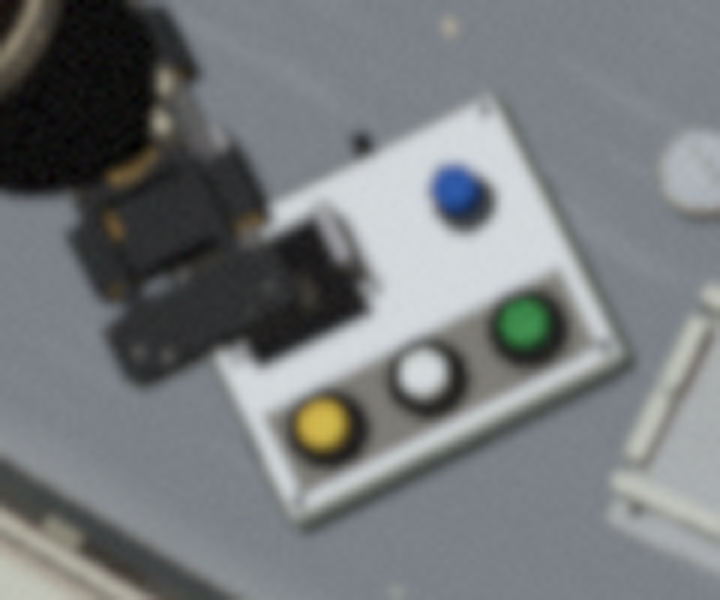

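```bash
cat > blk.py <<'E'
import sys; from h import *
from scipy.spatial.transform import Rotation as Ro
E=lambda r:Ro.from_euler('xyz',r).as_matrix()
Rg=E([-3.112,.014,-2.088]); b=Rg.T@(np.array([.4312,-.3626,0])-np.array([.4318,-.3628,.0113])); b[1]=0
Rb=Rg.T@E([0,0,-.516])
def corners(s):
    R=E(s['eef_rot']); p=np.array(s['tool_pos']); o=p+R@b; B=R@Rb
    loc=np.array([[x,y,z] for z in(0,.04) for x,y in((.016,.029),(.016,-.029),(-.016,-.029),(-.016,.029))])
    return o,o+loc@B.T,B
if __name__=='__main__':
    s=manip.get_state(); o,c,B=corners(s); N=np.array([.5776,.3259,.04]) if len(sys.argv)<3 else np.array([float(sys.argv[1]),float(sys.argv[2]),.04])
    G=E([0,0,.4903]); print('bottom ctr',o.round(4),'gauge-frame err mm',(G.T@(o-N)*1e3).round(1),'up',(G.T@B[:,2]).round(3),'yaw',np.degrees(np.arctan2(B[1,0],B[0,0])).round(1))
    print('corner h mm',((c[:4,2]-.04)*1e3).round(1)); print('units to centre',(E(s['eef_rot']).T@(np.array([N[0]-o[0],N[1]-o[1],0]))/.03).round(2),'t',s['time'])
E
python3 blk.py; python3 -m inch '[25,0,0.02,0.5,0,25,0,0.02,0.5,0,25,0,0,0.4,0,25,0,0,0.2,0,25,0,0,0,0]'; python3 blk.py
python3 - <<'E'
from h import *
t=snap('top','t9.png');s=snap('side','s9.png')
for n,c,(x,y) in(('t',t,(205,190)),('s',s,(305,190))):
    im=c['color'][y-50:y+50,x-60:x+60]; cv2.imwrite('pics/%s9c.png'%n,cv2.resize(im,None,fx=6,fy=6,interpolation=2))
E
```

```text
bottom ctr [0.5768 0.3265 0.196 ] gauge-frame err mm [ -0.4   0.8 156. ] up [-0.02   0.035  0.999] yaw 28.5
corner h mm [155.3 157.3 156.7 154.6]
units to centre [ 0.03 -0.01  0.  ] t 22.7
time: 23.32
tool_pos: [0.5774, 0.3251, 0.1576]
eef_rot: [-3.09, -0.021, -1.076]
force: [-0.0, -0.8, -1.1]
finger_gap: 0.0322
bottom ctr [0.5781 0.325  0.1464] gauge-frame err mm [  0.   -1.1 106.4] up [-0.022  0.035  0.999] yaw 28.4
corner h mm [105.7 107.7 107.  105. ]
units to centre [-0.04  0.   -0.  ] t 23.325
```

View pics/s9c.png

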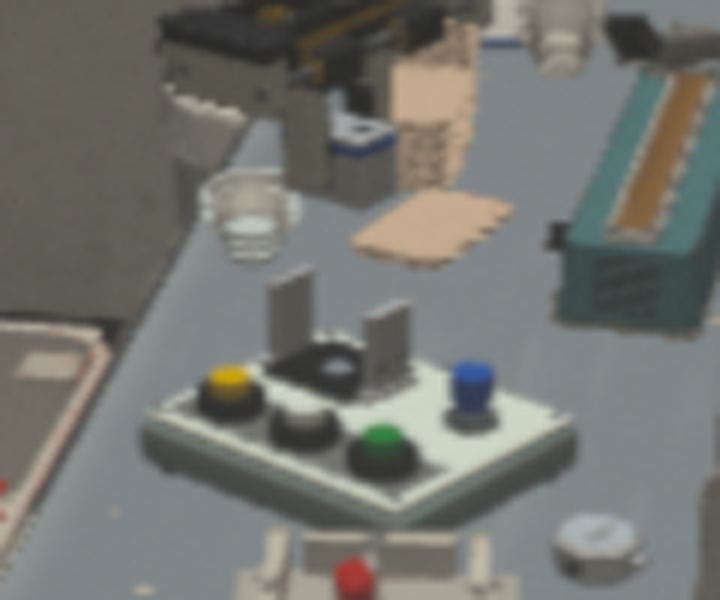

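View pics/t9c.png

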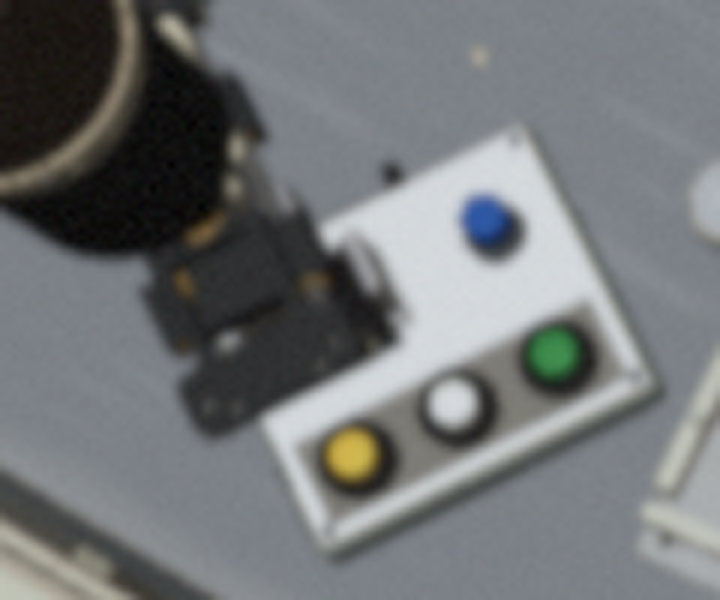

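```bash
cat > ov.py <<'E'
import sys; from blk import *
g=np.array([.5709,.2747]);yaw=.4903
s=manip.get_state(); o,c,B=corners(s); G=E([0,0,yaw])
def W(l): l=np.array(l,float)/1e3; return l@G.T+[g[0],g[1],0]
stops=[]
for y0,y1 in((10,2),(74,82)):
    stops+=[W([[13,y0,88],[47,y0,88],[47,y1,88],[13,y1,88]]),W([[13,y0,50],[47,y0,50],[47,y1,50],[13,y1,50]])]
plate=W([[0,10,40],[60,10,40],[60,74,40],[0,74,40]])
tag=sys.argv[1]
for cam,(x,y) in(('top',(205,190)),('side',(305,190))):
    C=snap(cam); k=6; im=cv2.resize(C['color'][y-50:y+50,x-60:x+60],None,fx=k,fy=k,interpolation=2)
    cv2.imwrite('pics/%s_%s_raw.png'%(cam[0],tag),im)
    def L(P,col):
        q=(proj(C,P)-[x-60,y-50]+.5)*k-.5; cv2.polylines(im,[q.round().astype(np.int32)],True,col,1)
    for q in stops: L(q,(0,255,0))
    L(plate,(0,255,255))
    L(c[:4],(0,0,255));L(c[4:],(255,0,255))
    cv2.imwrite('pics/%s_%s.png'%(cam[0],tag),im)
E
python3 ov.py a
```

```text
(no output)
```

View pics/s_a.png

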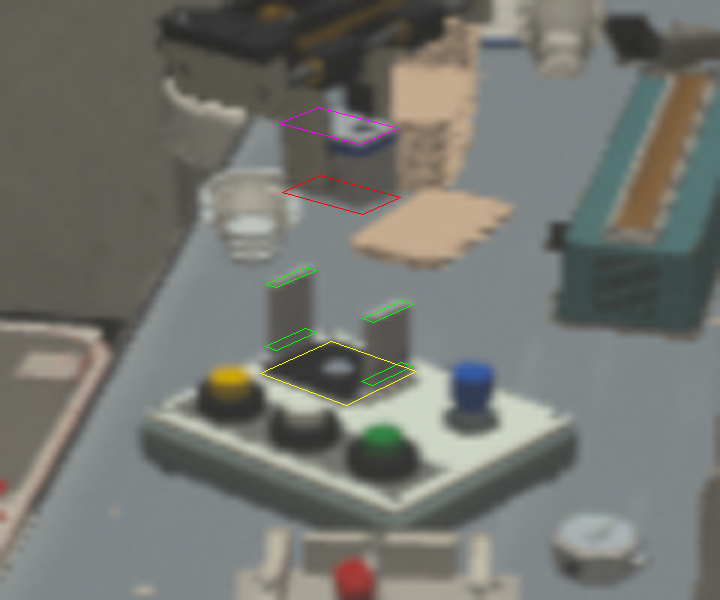

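View pics/t_a.png

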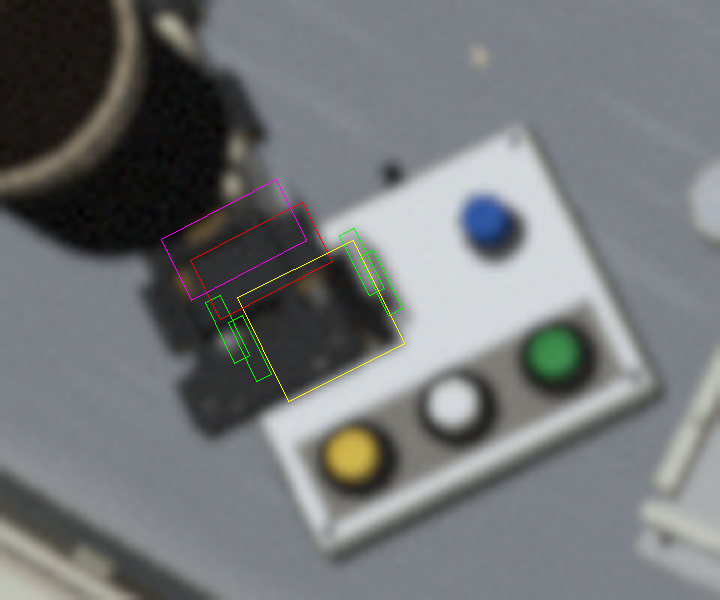

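```bash
python3 -m inch '[25,0,0,0.4,0.06,25,0,0,0.5,0,25,0,0,0.4,0,25,0,0,0.1,0,25,0,0,0,0]'; python3 blk.py; python3 ov.py b
```

```text
time: 24.15
tool_pos: [0.5802, 0.3258, 0.1135]
eef_rot: [-3.089, -0.02, -1.083]
force: [0.9, 0.5, -1.5]
finger_gap: 0.0321
bottom ctr [0.5809 0.3256 0.1022] gauge-frame err mm [ 2.8 -1.8 62.2] up [-0.023  0.034  0.999] yaw 28.1
corner h mm [61.6 63.6 62.8 60.9]
units to centre [-0.06  0.09 -0.01] t 24.15
```

View pics/s_b.png

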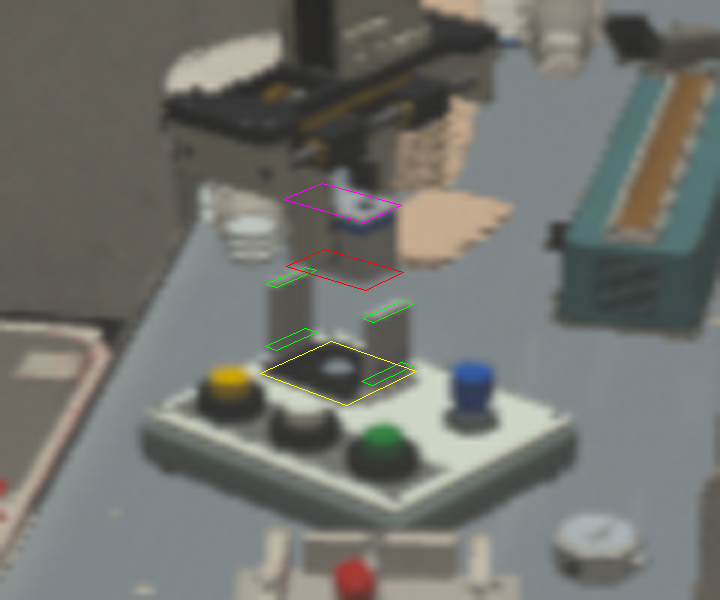

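View pics/t_b.png

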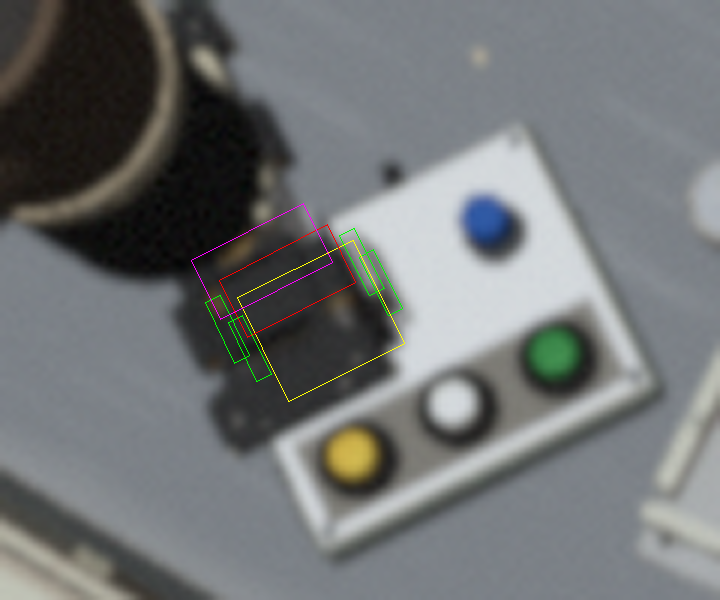

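```bash
python3 d.py .5787 .3273 .0735; python3 -m inch '[25,-0.06,0.03,0.2,0,25,-0.03,0.03,0.4,0,25,-0.03,0.02,0.4,0,25,-0.02,0,0.25,0,25,0,0,0,0]'; python3 blk.py
```

```text
t 24.25 pos [0.5803 0.326  0.114 ] rot [-3.088 -0.02  -1.083] F [-0.4 -0.2 -1.6] gap 31.7 q [ 0.83  0.4  -0.22  0.05 -0.91 -0.36]
units [-0.09  0.1   1.35]
time: 24.88
tool_pos: [0.5781, 0.3292, 0.0739]
eef_rot: [-3.088, -0.02, -1.083]
force: [-0.4, -0.1, -2.1]
finger_gap: 0.0325
bottom ctr [0.5789 0.329  0.0627] gauge-frame err mm [ 2.6  2.2 22.7] up [-0.024  0.034  0.999] yaw 28.1
corner h mm [22.1 24.  23.3 21.3]
units to centre [ 0.07  0.09 -0.  ] t 24.875
```

```bash
python3 -m inch '[25,0.09,0.07,0,0,25,0,0,0,0]'; python3 blk.py; python3 ov.py c
```

```text
time: 25.12
tool_pos: [0.5778, 0.3258, 0.0741]
eef_rot: [-3.088, -0.02, -1.083]
force: [-0.6, -0.3, -1.6]
finger_gap: 0.0323
bottom ctr [0.5786 0.3256 0.0629] gauge-frame err mm [ 0.7 -0.7 22.9] up [-0.024  0.034  0.999] yaw 28.1
corner h mm [22.3 24.3 23.5 21.5]
units to centre [-0.02  0.02 -0.  ] t 25.125
```

View pics/s_c.png

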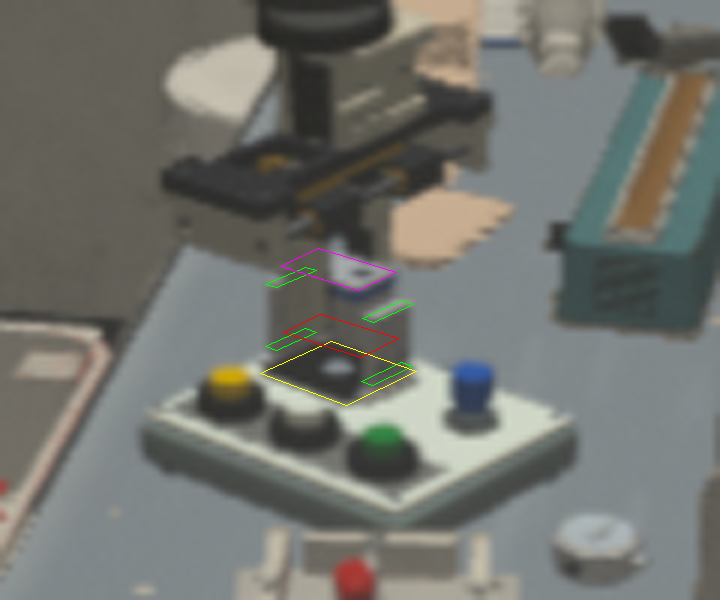

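View pics/s_c_raw.png

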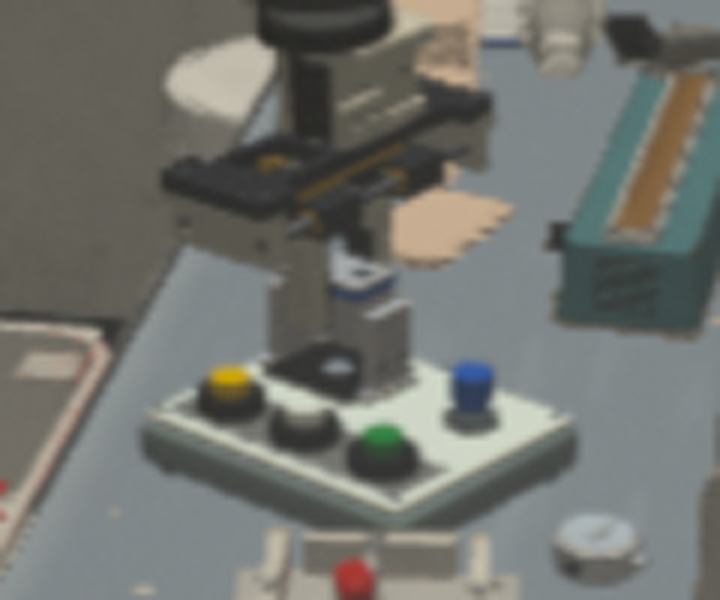

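```bash
python3 -m inch '[25,0,0,0.3,0,25,-0.01,0.02,0.25,0,25,0,0,0,0]'; python3 blk.py
```

```text
time: 25.6
tool_pos: [0.5783, 0.3262, 0.0568]
eef_rot: [-3.087, -0.019, -1.083]
force: [-0.1, 1.0, -1.8]
finger_gap: 0.0319
bottom ctr [0.5791 0.3261 0.0456] gauge-frame err mm [ 1.4 -0.5  5.6] up [-0.025  0.033  0.999] yaw 28.1
corner h mm [5.  6.9 6.1 4.2]
units to centre [-0.02  0.05 -0.  ] t 25.6
```

```bash
python3 -m inch '[25,0,0.03,0.12,0]'; python3 -m inch '[25,0,0,0.05,0]';  python3 -m inch '[25,0,0,0.05,0]'; python3 blk.py
```

```text
time: 25.72
tool_pos: [0.5779, 0.326, 0.0532]
eef_rot: [-3.086, -0.019, -1.083]
force: [1.4, -0.5, -1.0]
finger_gap: 0.032
time: 25.85
tool_pos: [0.578, 0.3258, 0.0519]
eef_rot: [-3.086, -0.02, -1.082]
force: [-3.4, -2.7, 8.3]
finger_gap: 0.032
time: 25.98
tool_pos: [0.5781, 0.3255, 0.0516]
eef_rot: [-3.087, -0.02, -1.082]
force: [-6.2, -3.0, 15.0]
finger_gap: 0.0319
bottom ctr [0.5789 0.3253 0.0404] gauge-frame err mm [ 0.9 -1.1  0.4] up [-0.025  0.034  0.999] yaw 28.1
corner h mm [-0.2  1.8  0.9 -1. ]
units to centre [-0.04  0.03 -0.  ] t 25.975
```

```bash
python3 -m inch '[36,0,0,0,0,48,0,0,0,0,48,0,0,0,0]'; python3 d.py .5789 .3253 .14; python3 ov.py d
```

```text
time: 26.35
tool_pos: [0.5787, 0.3261, 0.0525]
eef_rot: [-3.085, -0.02, -1.082]
force: [0.5, -0.2, -0.6]
finger_gap: 0.0466
t 26.35 pos [0.5787 0.3261 0.0525] rot [-3.085 -0.02  -1.082] F [ 0.5 -0.2 -0.6] gap 46.6 q [ 0.83  0.46 -0.29  0.05 -0.78 -0.38]
units [ 0.09 -0.16 -2.91]
```

View pics/s_d_raw.png

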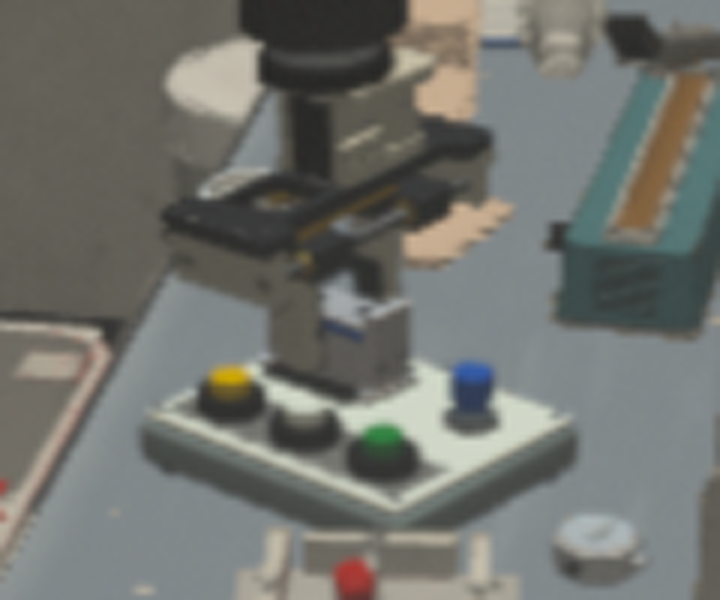

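```bash
python3 -m inch '[48,0.01,-0.02,-0.3,0,48,0.02,-0.03,-0.5,0,48,0.02,-0.03,-0.6,0,48,0.02,-0.03,-0.7,0,48,0.02,-0.03,-0.7,0,48,0,0,0,0]'; python3 d.py .6232 .2400 .11; python3 ov.py e
```

```text
time: 27.2
tool_pos: [0.5796, 0.3255, 0.1446]
eef_rot: [-3.081, -0.019, -1.081]
force: [-0.8, -0.3, -1.3]
finger_gap: 0.0483
t 27.2 pos [0.5796 0.3255 0.1446] rot [-3.081 -0.019 -1.081] F [-0.8 -0.3 -1.3] gap 48.3 q [ 0.83  0.37 -0.19  0.05 -0.96 -0.36]
units [3.17 0.13 1.21]
```

View pics/s_e_raw.png

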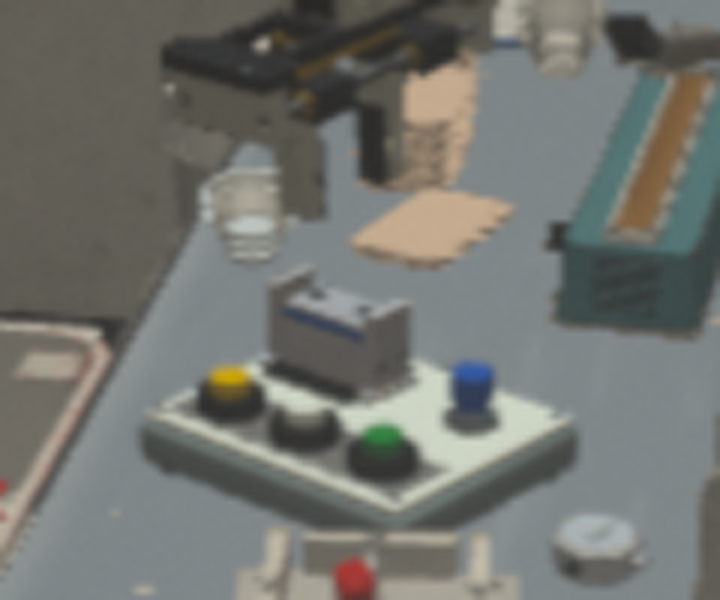

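View pics/t_e_raw.png

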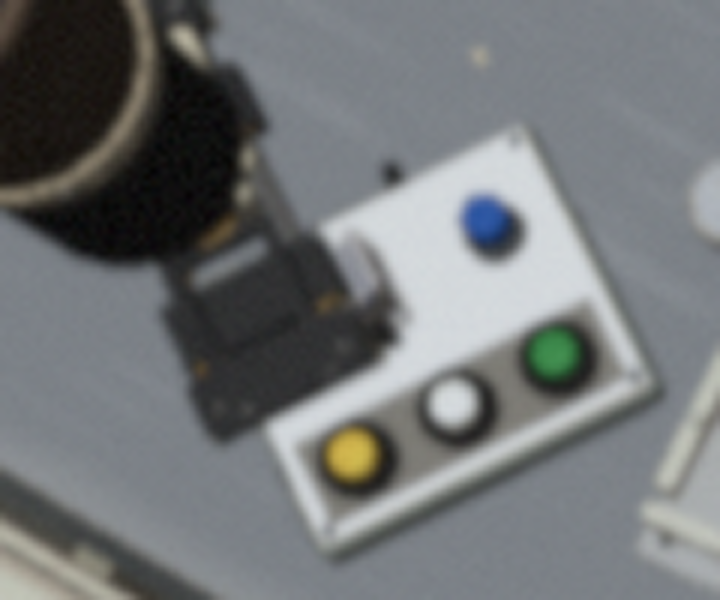

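```bash
python3 -m inch '[48,0.6,0.02,0,0,48,0.8,0.02,0.1,0,48,0.8,0.02,0.2,0,48,0.7,0.02,0.2,0,48,0.2,0,0.2,0,48,0,0,0,0]'; python3 d.py .6237 .2397 .085 -1.08
```

```text
time: 28.05
tool_pos: [0.6217, 0.235, 0.1181]
eef_rot: [-3.091, -0.021, -1.082]
force: [-0.7, 0.7, 0.4]
finger_gap: 0.0482
t 28.05 pos [0.6217 0.235  0.1181] rot [-3.091 -0.021 -1.082] F [-0.7  0.7  0.4] gap 48.2 q [ 0.67  0.39 -0.21  0.04 -0.92 -0.2 ]
units [-0.13 -0.08  1.11]
turn units -0.02
```

```bash
python3 -m inch '[48,-0.13,-0.04,0.3,0,48,0,-0.02,0.5,0,48,0,0,0.3,0,48,0,0,0,0]'; python3 d.py .6235 .2397 .044 -1.08; python3 ov.py f
```

```text
time: 28.55
tool_pos: [0.6225, 0.2414, 0.0823]
eef_rot: [-3.092, -0.021, -1.08]
force: [-0.0, -0.0, -0.1]
finger_gap: 0.0479
t 28.55 pos [0.6225 0.2414 0.0823] rot [-3.092 -0.021 -1.08 ] F [-0.  -0.  -0.1] gap 47.9 q [ 0.68  0.43 -0.24  0.04 -0.85 -0.21]
units [0.04 0.06 1.28]
turn units -0.0
```

View pics/s_f_raw.png

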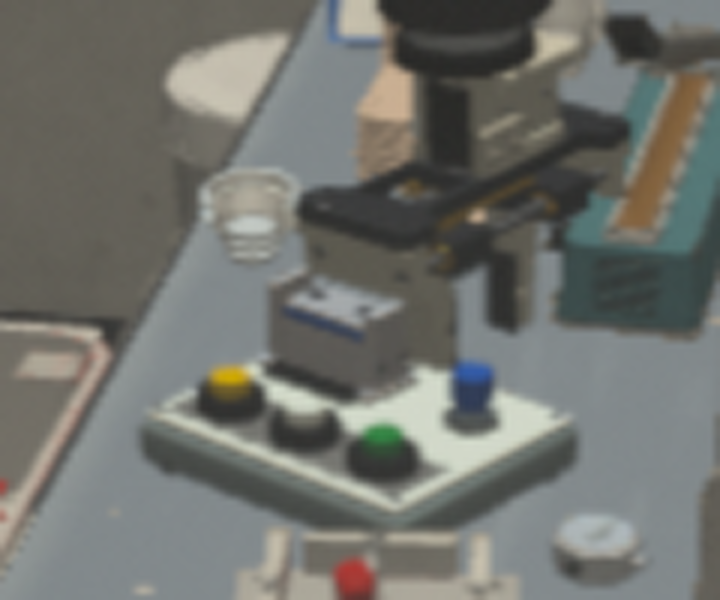

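View pics/t_f_raw.png

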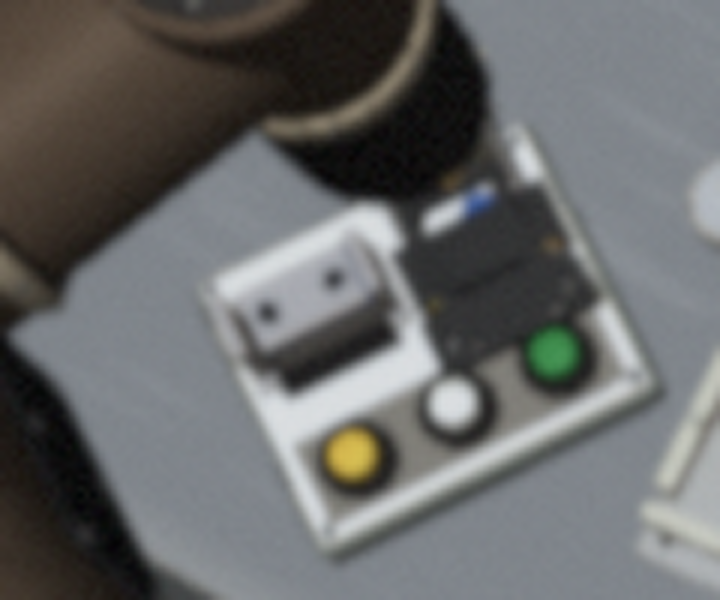

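```bash
python3 -m inch '[48,0.02,0.04,0.4,0,48,0.01,0.03,0.4,0,48,0,0,0.3,0,48,0,0,0,0]'; python3 d.py .6235 .2397 .044 -1.08; python3 ov.py g
```

```text
time: 29.15
tool_pos: [0.6235, 0.2398, 0.0483]
eef_rot: [-3.09, -0.02, -1.08]
force: [0.2, -0.1, 0.3]
finger_gap: 0.048
t 29.15 pos [0.6235 0.2398 0.0483] rot [-3.09 -0.02 -1.08] F [ 0.2 -0.1  0.3] gap 48.0 q [ 0.68  0.47 -0.28  0.04 -0.78 -0.21]
units [-0.    0.01  0.14]
turn units -0.0
```

View pics/s_g_raw.png

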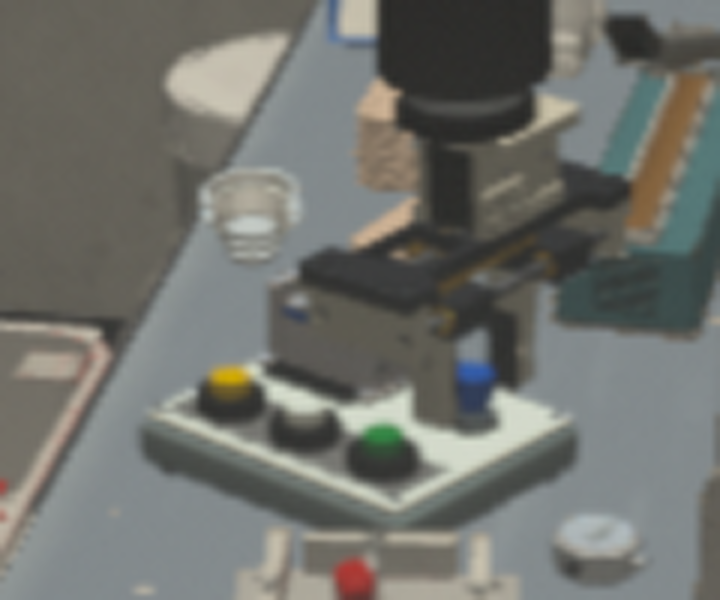

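```bash
python3 -m inch '[48,0,0.01,0.12,0,48,0,0,0,0]'; python3 -m inch '[15,0,0,0,0,15,0,0,0,0,15,0,0,0,0,15,0,0,0,0,15,0,0,0,0]'; python3 d.py .6235 .2397 .06 -1.08
```

```text
time: 29.5
tool_pos: [0.6244, 0.2404, 0.0462]
eef_rot: [-3.087, -0.02, -1.08]
force: [0.6, -0.4, 0.9]
finger_gap: 0.0478
time: 30.12
tool_pos: [0.6246, 0.2405, 0.0467]
eef_rot: [-3.086, -0.02, -1.08]
force: [-0.2, 0.8, -1.0]
finger_gap: 0.0235
t 30.12 pos [0.6246 0.2405 0.0467] rot [-3.086 -0.02  -1.08 ] F [-0.2  0.8 -1. ] gap 23.5 q [ 0.68  0.47 -0.28  0.04 -0.77 -0.21]
units [ 0.02  0.02 -0.44]
turn units -0.0
```

```bash
python3 -m inch '[15,0,0,0,0,15,0,0,0,0]'; python3 ov.py h
```

```text
time: 30.38
tool_pos: [0.6246, 0.2405, 0.0468]
eef_rot: [-3.086, -0.02, -1.08]
force: [0.9, 0.7, -1.3]
finger_gap: 0.0236
```

View pics/s_h_raw.png

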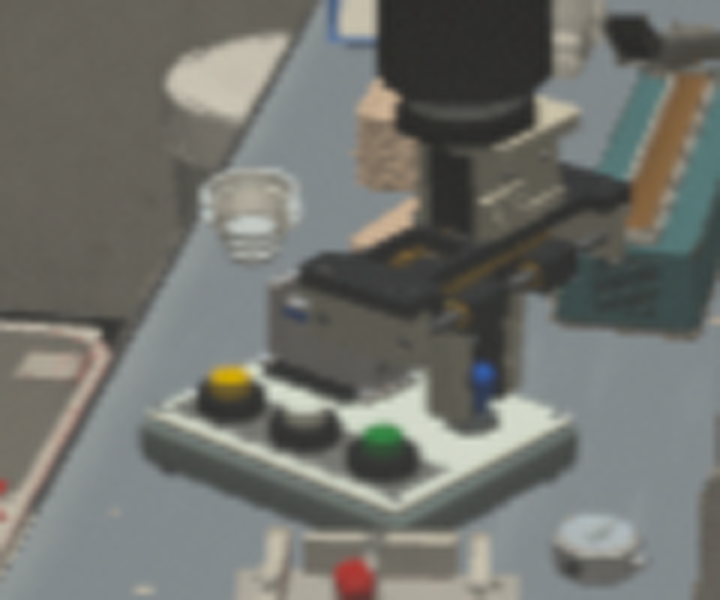

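View pics/t_h_raw.png

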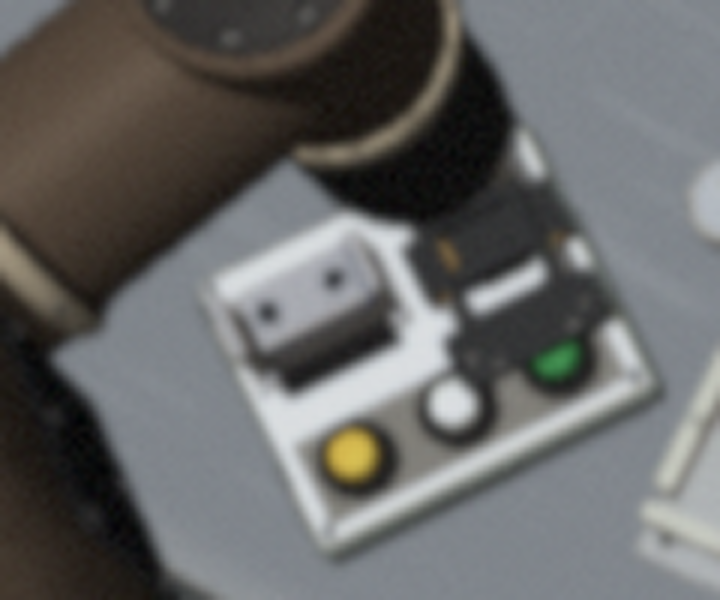

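```bash
python3 d.py .6246 .2405 .0598; python3 -m inch '[15,0.01,-0.01,-0.15,0,15,0,-0.01,-0.15,0]'; python3 -m inch '[15,0,-0.01,-0.1,0]'; python3 d.py
```

```text
t 30.48 pos [0.6246 0.2405 0.0467] rot [-3.087 -0.02  -1.08 ] F [ 0.7  1.6 -0.9] gap 23.7 q [ 0.68  0.47 -0.28  0.04 -0.77 -0.21]
units [ 0.01 -0.02 -0.44]
time: 30.72
tool_pos: [0.6246, 0.2405, 0.0552]
eef_rot: [-3.087, -0.02, -1.08]
force: [4.3, 0.5, -6.3]
finger_gap: 0.0231
time: 30.85
tool_pos: [0.6246, 0.2405, 0.058]
eef_rot: [-3.088, -0.02, -1.08]
force: [2.8, 0.4, -7.2]
finger_gap: 0.0235
t 30.85 pos [0.6246 0.2405 0.058 ] rot [-3.088 -0.02  -1.08 ] F [ 2.8  0.4 -7.2] gap 23.5 q [ 0.68  0.46 -0.27  0.04 -0.79 -0.21]
```

```bash
python3 -m inch '[15,0,0,-0.08,0]'; python3 -m inch '[15,0,0,-0.08,0]'; python3 -m inch '[15,0,0,-0.08,0]'; python3 ov.py i
```

```text
time: 30.98
tool_pos: [0.6244, 0.2405, 0.0592]
eef_rot: [-3.088, -0.019, -1.081]
force: [12.8, 2.3, -25.9]
finger_gap: 0.0236
time: 31.1
tool_pos: [0.6243, 0.2405, 0.0592]
eef_rot: [-3.088, -0.019, -1.082]
force: [14.1, 2.7, -30.0]
finger_gap: 0.0235
time: 31.22
tool_pos: [0.6244, 0.2405, 0.0591]
eef_rot: [-3.089, -0.018, -1.083]
force: [12.6, 2.7, -25.4]
finger_gap: 0.0235
```

View pics/s_i_raw.png

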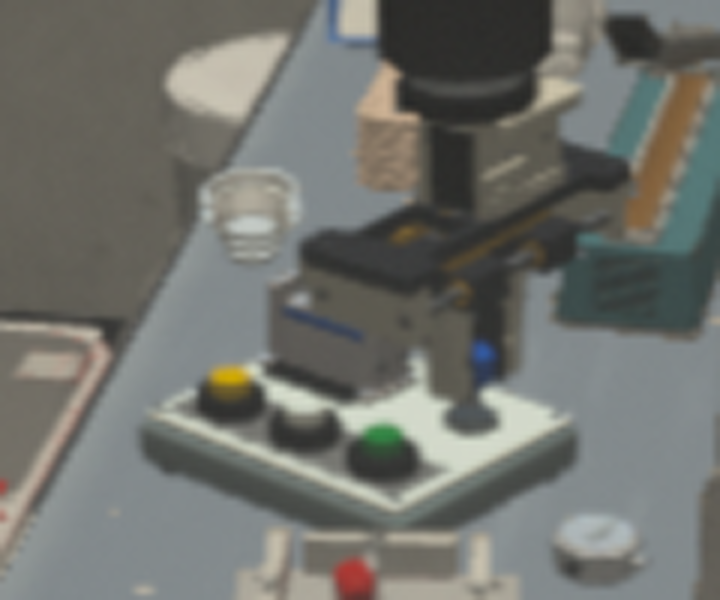

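```bash
python3 -m inch '[46,0,0,0.03,0,46,0,0,0,0,46,0,0,0,0,46,0,0,0,0]'; python3 -m inch '[46,0,-0.02,-0.4,0,46,0.01,-0.03,-0.6,0,46,0.01,-0.03,-0.7,0,46,0,0,-0.3,0]';python3 d.py .5312 .2533 .12; python3 ov.py j
```

```text
time: 31.82
tool_pos: [0.6247, 0.2405, 0.0597]
eef_rot: [-3.089, -0.019, -1.082]
force: [0.4, 0.1, -0.4]
finger_gap: 0.0457
time: 32.33
tool_pos: [0.624, 0.2407, 0.1245]
eef_rot: [-3.087, -0.019, -1.082]
force: [0.9, 0.5, 0.0]
finger_gap: 0.0462
t 32.33 pos [0.624  0.2407 0.1245] rot [-3.087 -0.019 -1.082] F [0.9 0.5 0. ] gap 46.2 q [ 0.68  0.39 -0.2   0.04 -0.93 -0.21]
units [-1.82  2.54 -0.02]
```

View pics/s_j_raw.png

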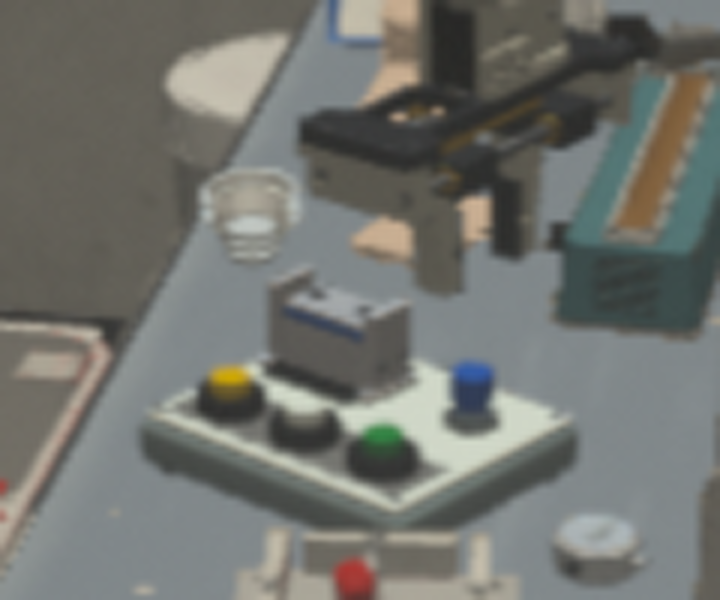

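```bash
python3 -m inch '[0,-0.3,0.4,0,0,0,-0.4,0.6,0,0,0,-0.5,0.7,0,0,0,-0.4,0.5,0,0,0,-0.2,0.3,0,0,0,0,0,0,0]'; python3 d.py .5313 .2533 .075
```

```text
time: 33.17
tool_pos: [0.5245, 0.2516, 0.1142]
eef_rot: [-3.094, -0.02, -1.082]
force: [0.8, 0.7, 0.2]
finger_gap: 0.0004
t 33.17 pos [0.5245 0.2516 0.1142] rot [-3.094 -0.02  -1.082] F [0.8 0.7 0.2] gap 0.4 q [ 0.81  0.28 -0.4   0.04 -0.85 -0.35]
units [ 0.03 -0.17  1.32]
```

```bash
python3 -m inch '[0,0.03,-0.1,0.4,0,0,0,-0.05,0.5,0,0,0,0,0.4,0,0,0,0,0,0]'; python3 d.py .5313 .2533 .058;  python3 ov.py k
```

```text
time: 33.67
tool_pos: [0.5321, 0.2525, 0.0711]
eef_rot: [-3.096, -0.02, -1.084]
force: [-0.7, 0.6, 0.1]
finger_gap: 0.0003
t 33.67 pos [0.5321 0.2525 0.0711] rot [-3.096 -0.02  -1.084] F [-0.7  0.6  0.1] gap 0.3 q [ 0.8   0.34 -0.43  0.05 -0.76 -0.34]
units [-0.04  0.03  0.44]
```

View pics/s_k_raw.png

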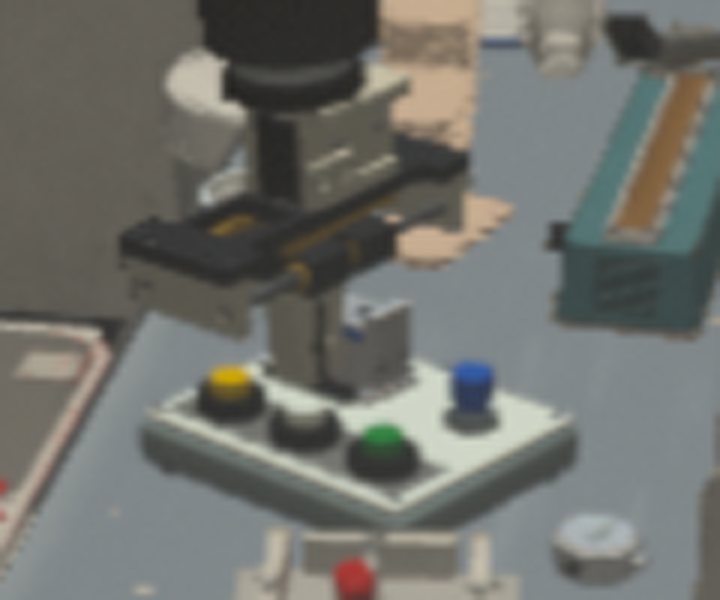

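View pics/t_k_raw.png

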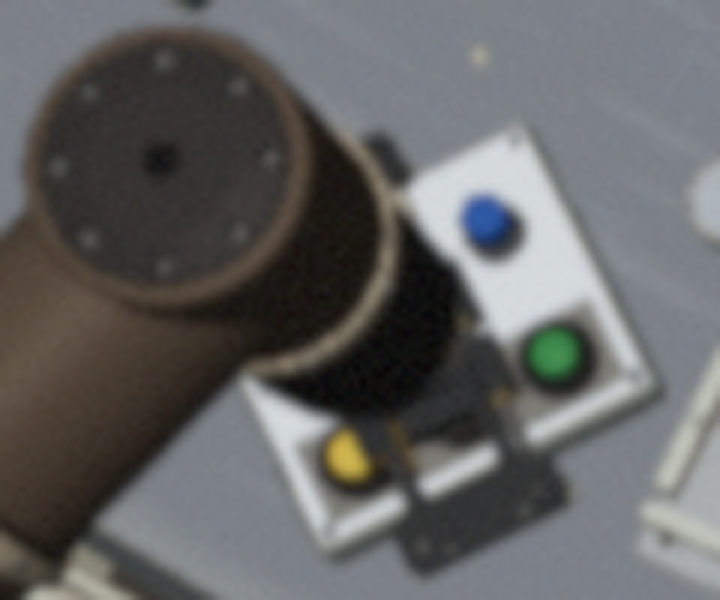

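```bash
python3 -m inch '[0,-0.04,0.02,0.3,0,0,0,0,0.1,0]'; python3 -m inch '[0,0,0,0.12,0,0,0,0,0.08,0]'; python3 -m inch '[0,0,0,0.07,0]'; python3 d.py .5313 .2533 .052
```

```text
time: 34.02
tool_pos: [0.5326, 0.2543, 0.0605]
eef_rot: [-3.093, -0.019, -1.083]
force: [0.4, 0.7, 0.0]
finger_gap: 0.0003
time: 34.28
tool_pos: [0.533, 0.2546, 0.0547]
eef_rot: [-3.092, -0.019, -1.083]
force: [-2.3, -0.3, 4.0]
finger_gap: 0.0005
time: 34.4
tool_pos: [0.5331, 0.2546, 0.0528]
eef_rot: [-3.092, -0.019, -1.083]
force: [-1.7, 0.3, 4.8]
finger_gap: 0.0005
t 34.4 pos [0.5331 0.2546 0.0528] rot [-3.092 -0.019 -1.083] F [-1.7  0.3  4.8] gap 0.5 q [ 0.8   0.36 -0.45  0.05 -0.71 -0.35]
units [0.01 0.07 0.02]
```

```bash
python3 -m inch '[0,0,0,0.06,0]'; python3 -m inch '[0,0,0,0.06,0]'; python3 d.py
```

```text
time: 34.52
tool_pos: [0.5332, 0.2546, 0.0521]
eef_rot: [-3.092, -0.02, -1.082]
force: [-10.7, -2.4, 24.8]
finger_gap: 0.0003
time: 34.65
tool_pos: [0.5332, 0.2546, 0.0521]
eef_rot: [-3.091, -0.02, -1.082]
force: [-10.9, -1.5, 24.1]
finger_gap: 0.0003
t 34.65 pos [0.5332 0.2546 0.0521] rot [-3.091 -0.02  -1.082] F [-10.9  -1.5  24.1] gap 0.3 q [ 0.8   0.36 -0.45  0.05 -0.71 -0.35]
```

```bash
python3 -m inch '[0,0,0,-0.4,0,0,0,0,-0.6,0,0,-0.4,0,-0.1,0,0,-0.7,0,0,0,0,-0.6,0,0,0,0,-0.15,0,0,0,0,0,0,0,0]'; python3 d.py .5055 .3022 .068
```

```text
time: 35.52
tool_pos: [0.5035, 0.3067, 0.0838]
eef_rot: [-3.091, -0.019, -1.082]
force: [0.4, -0.1, -1.1]
finger_gap: 0.0
t 35.52 pos [0.5035 0.3067 0.0838] rot [-3.091 -0.019 -1.082] F [ 0.4 -0.1 -1.1] gap 0.0 q [ 0.9   0.32 -0.43  0.05 -0.78 -0.45]
units [0.15 0.04 0.53]
```

```bash
python3 -m inch '[0,0.15,0.03,0.3,0,0,0,0,0.25,0,0,0,0,0.2,0,0,0,0,0,0]'; python3 d.py .5055 .3022 .058; python3 -m inch '[0,0,0,0.08,0,0,0,0,0.08,0]'; python3 d.py .5055 .3022 .052
```

```text
time: 36.02
tool_pos: [0.5063, 0.3007, 0.0589]
eef_rot: [-3.092, -0.02, -1.083]
force: [0.2, 0.1, 0.3]
finger_gap: 0.0
t 36.02 pos [0.5063 0.3007 0.0589] rot [-3.092 -0.02  -1.083] F [0.2 0.1 0.3] gap 0.0 q [ 0.89  0.35 -0.45  0.06 -0.73 -0.45]
units [-0.06  0.    0.03]
time: 36.28
tool_pos: [0.5066, 0.3007, 0.0543]
eef_rot: [-3.092, -0.02, -1.084]
force: [-1.8, -0.5, 4.4]
finger_gap: -0.0
t 36.27 pos [0.5066 0.3007 0.0543] rot [-3.092 -0.02  -1.084] F [-1.8 -0.5  4.4] gap -0.0 q [ 0.89  0.36 -0.46  0.06 -0.72 -0.45]
units [-0.06  0.01  0.08]
```

```bash
python3 -m inch '[0,0,0,0.07,0]'; python3 -m inch '[0,0,0,0.07,0]'; python3 -m inch '[0,0,0,0.06,0]'; python3 d.py
```

```text
time: 36.4
tool_pos: [0.5067, 0.3007, 0.0524]
eef_rot: [-3.092, -0.02, -1.084]
force: [-4.6, -0.8, 11.6]
finger_gap: 0.0005
time: 36.52
tool_pos: [0.5068, 0.3007, 0.0519]
eef_rot: [-3.092, -0.02, -1.083]
force: [-12.8, -3.8, 30.5]
finger_gap: 0.0005
time: 36.65
tool_pos: [0.5067, 0.3007, 0.0521]
eef_rot: [-3.091, -0.02, -1.082]
force: [-10.9, -2.4, 22.7]
finger_gap: 0.0004
t 36.65 pos [0.5067 0.3007 0.0521] rot [-3.091 -0.02  -1.082] F [-10.9  -2.4  22.7] gap 0.4 q [ 0.89  0.36 -0.46  0.06 -0.71 -0.45]
```

```bash
python3 -m inch '[0,0,0,-0.5,0,0,0,0,-0.7,0,0,0.4,0,-0.2,0,0,0.8,0,0,0,0,0.9,0,0,0,0,0.8,0,0,0,0,0.4,0,0,0,0,0,0,0,0]'; python3 d.py .557 .2048 .068
```

```text
time: 37.65
tool_pos: [0.5529, 0.2083, 0.0964]
eef_rot: [-3.091, -0.02, -1.082]
force: [0.3, 0.9, -0.4]
finger_gap: 0.0005
t 37.65 pos [0.5529 0.2083 0.0964] rot [-3.091 -0.02  -1.082] F [ 0.3  0.9 -0.4] gap 0.5 q [ 0.71  0.31 -0.41  0.04 -0.81 -0.25]
units [ 0.15 -0.02  0.95]
```

```bash
python3 -m inch '[0,0.1,-0.02,0.4,0,0,0.05,0,0.4,0,0,0,0,0.3,0,0,0,0,0.05,0,0,0,0,0,0]'; python3 d.py .557 .2048 .058; python3 -m inch '[0,0,0,0.06,0]'; python3 d.py .557 .2048 .052
```

```text
time: 38.28
tool_pos: [0.5565, 0.2057, 0.0584]
eef_rot: [-3.093, -0.02, -1.08]
force: [-0.1, -1.1, 1.7]
finger_gap: 0.0004
t 38.27 pos [0.5565 0.2057 0.0584] rot [-3.093 -0.02  -1.08 ] F [-0.1 -1.1  1.7] gap 0.4 q [ 0.7   0.36 -0.44  0.05 -0.73 -0.24]
units [0.03 0.   0.01]
time: 38.4
tool_pos: [0.5567, 0.2058, 0.0569]
eef_rot: [-3.093, -0.02, -1.08]
force: [-0.8, -1.3, 1.9]
finger_gap: 0.0004
t 38.4 pos [0.5567 0.2058 0.0569] rot [-3.093 -0.02  -1.08 ] F [-0.8 -1.3  1.9] gap 0.4 q [ 0.7   0.36 -0.44  0.05 -0.73 -0.25]
units [0.03 0.01 0.16]
```

```bash
python3 -m inch '[0,0,0,0.1,0]'; python3 -m inch '[0,0,0,0.08,0]';python3 -m inch '[0,0,0,0.07,0]'; python3 -m inch '[0,0,0,0.06,0]'; python3 d.py
```

```text
time: 38.52
tool_pos: [0.5567, 0.2058, 0.0542]
eef_rot: [-3.093, -0.02, -1.08]
force: [-2.8, -0.7, 3.4]
finger_gap: 0.0007
time: 38.65
tool_pos: [0.5568, 0.2058, 0.0522]
eef_rot: [-3.092, -0.02, -1.08]
force: [-8.2, -1.2, 18.8]
finger_gap: 0.0008
time: 38.78
tool_pos: [0.5569, 0.2058, 0.0519]
eef_rot: [-3.092, -0.021, -1.079]
force: [-14.0, -1.9, 30.2]
finger_gap: 0.0004
time: 38.9
tool_pos: [0.5569, 0.2058, 0.0521]
eef_rot: [-3.091, -0.021, -1.079]
force: [-11.0, -1.5, 22.6]
finger_gap: 0.0003
t 38.9 pos [0.5569 0.2058 0.0521] rot [-3.091 -0.021 -1.079] F [-11.   -1.5  22.6] gap 0.3 q [ 0.7   0.37 -0.45  0.05 -0.71 -0.25]
```

Green is fully down. I'll retreat upwards and check the scene.

```bash
python3 -m inch '[0,0,0,-0.5,0,0,0,0,-0.8,0,0,0,0,-0.9,0,0,0,0,-0.9,0,0,0,0,-0.9,0,0,0,0,-0.6,0,0,0,0,-0.2,0,0,0,0,0,0]'; python3 d.py; python3 ov.py z
python3 - <<'E'
from h import *
snap('top','tz.png');snap('side','sz.png')
E
```

```text
time: 39.9
tool_pos: [0.5499, 0.2065, 0.2025]
eef_rot: [-3.085, -0.019, -1.079]
force: [-0.7, -0.5, 0.3]
finger_gap: 0.0003
t 39.9 pos [0.5499 0.2065 0.2025] rot [-3.085 -0.019 -1.079] F [-0.7 -0.5  0.3] gap 0.3 q [ 0.71  0.2  -0.28  0.04 -1.04 -0.24]
```

View pics/s_z_raw.png

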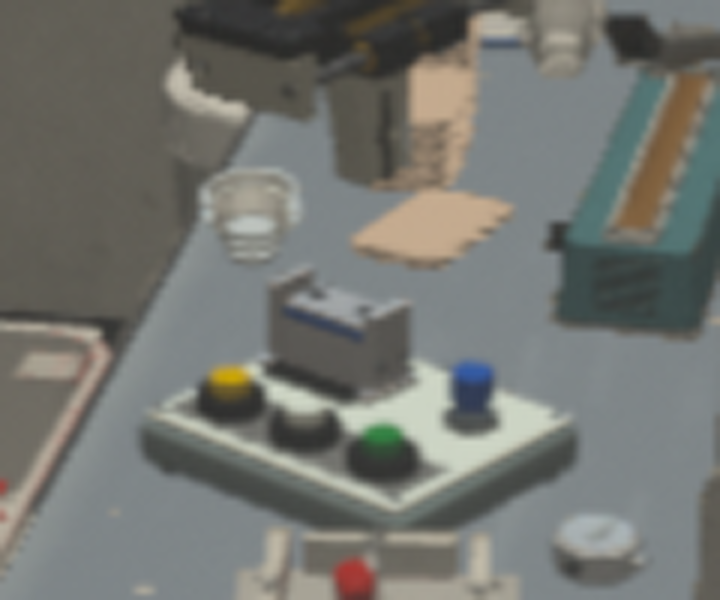

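View pics/tz.png

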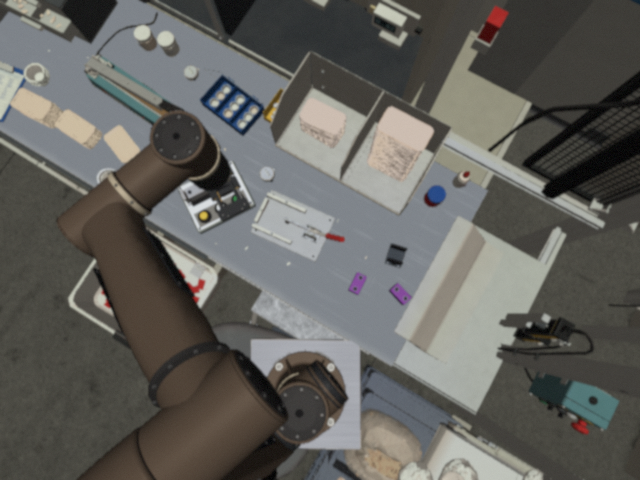

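View pics/sz.png

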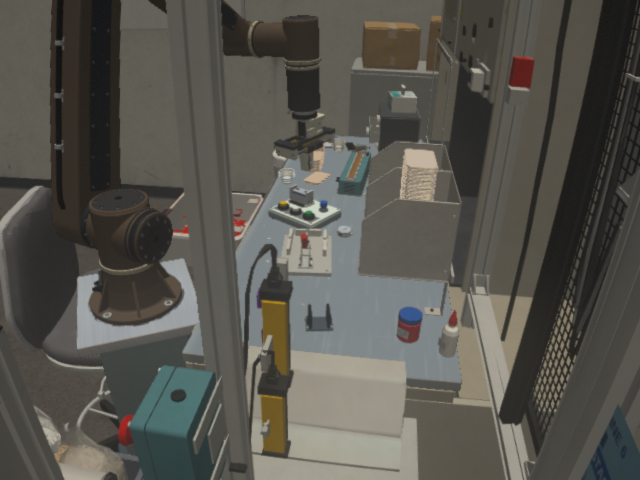

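The block stands between the stops at side (303,197). The knob and all three keys are back up. The jar (409,325), oil bottle (449,333) and tally (344,231) are where they were, and the arm is clear of everything.

```bash
python3 -c "
from bench import manip
print(manip.finish_job())"
```

```text
the job is handed in; nothing more can be done
None
```

The job is done and handed in, at about 40 s of the 69 s limit. I took the block out by its ends and set it down on the worktop. I then took it again across its long sides and stood it on the sensing plate between the end stops. After letting it go I pulled the blue knob up to its stop and released it. Then I pressed the white, yellow and green keys in that order.

**Last checks:**
- **Block:** the last side picture shows it upright between the stops and released.
- **Knob:** it rose about 12.4 mm, met the stop at up to 30 N, and was seen back down afterwards.
- **Keys:** each met its end stop about 6 mm down, at 25 to 30 N, and was seen back up.
- **Bystanders:** the jar, oil bottle and tally counter look unmoved in the last pictures. The arm touches nothing.

**What went less well or disagreed:**
- **Set-down force:** putting the block on the worktop gave a brief 45 N at the wrist, carried through the gripped block. That is well under the 120 N wrist limit. I took it not to count against the 40 N limit for the arm and gripper body, but could not confirm that.
- **Tool tilt:** the tool drifted up to 3.6° off vertical during the moves. The block was about 2° off level when it touched the plate, and settled flat on release.
- **Free spot:** both cameras put the marked spot right at the worktop's edge, so I set the block down about 45 mm further in.
- **Knob grip:** the fingers read 23.5 mm on the 25 mm knob. I did not find out why, but the grip held.

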